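Clamp the power module in the vise and take off its cover

TASK

Crank the bench vise shut until its jaws hold the loose power module firmly. Then take the slotted screwdriver from the stand, turn the module's slotted fastener counter-clockwise until it reaches its stop so that the cover is free, and put the screwdriver back in its hole. Last, lift the cover off by its pull and set it down, pull upward, wholly on the rubber mat, letting go only once it lies there; leave the module clamped and the nut driver, multimeter, phone and glass jar alone.

Things in the scene. Friction and masses are not known exactly. Their poses are not given: they have to be found in the camera images.
- vise: Grey bench vise, bolted down, 110 mm wide (x); origin on the table under the jaw opening. Its y axis runs along the screw from the crank (-y end) to the fixed jaw (+y end). Bed 45 mm and jaw tops 90 mm above the table; fixed jaw face at y = +45 mm; the end block that carries the screw spans y -119 to -141 mm and is 105 mm high.
- jaw_slide (a joint): Slide of the moving jaw along the vise's +y, m; its face is at vise y = -50 mm + this value. It grows as the vise closes. The crank drives it: 20 mm per full turn. The vise is tight on the 70 mm wide module at a value of about 0.025 to 0.026.
- jaw: The vise's moving jaw, steel face plate 104 x 42 mm on a grey casting 34 mm thick in all; its origin lies at table height below the jaw face.
- crank (a joint): Crank angle, rad; 0 or whole turns = arm straight up. Growing (clockwise seen from the crank end looking along vise +y) closes the vise. At angle a the handle is 45 mm*sin(a) along vise +x and 45 mm*cos(a) above the screw axis. Starts between 0 and 2.4. Turns freely with 5 to 8 N at the handle, stays where it is left; 12 to 20 N once the jaw has met the module makes it tight.
- crank_grip (a point): Centre of the crank's handle: a black sleeve 18 to 20 mm thick and 60 mm long, parallel to the vise's y, that spins freely on its pin, so it can be pinched from above and carried round without turning the gripper. The crank arm stands beside the sleeve's +y end, from 31 mm past its centre.
- crank_hub (a point): Point on the screw axis, 80 mm above the table, level (along the vise's y, at -194 mm) with the middle of the crank handle: the centre of the handle's circle of 45 mm radius. Fixed to the crank, so only its position is of use.
- module: Open aluminium box, 100 mm (x) x 70 mm (y) x 55 mm, about 0.6 kg, lying loose on the vise bed between the jaws, 70 mm side across the jaws; origin at the centre of its underside. Its cover lies on top. It starts 4 to 10 mm from the fixed jaw and is pushed against it by the moving jaw.
- fastener_turn (a joint): Angle of the slotted cam fastener on the module, rad, counter-clockwise from above. Its bar head and slot run along the module's x at 0 and along the module's y at 1.571 (the stop, cover free). Starts between 0.1 and 0.35; the cover passes over the head above about 1.38. About 0.06 N m turns it.
- fastener: The fastener's bar head, 28 x 14 mm, x axis along its slot; to be turned with the screwdriver, not the fingers.
- slot (a point): Middle of the top of the fastener's head: a steel bar 28 x 14 mm (10.5 mm above the cover), with a screwdriver slot along its long way, open at both ends, 4.5 mm wide and 6 mm deep. The point's x axis runs along the slot. The fastener stands 22 mm from the module's centre along its +x.
- driver_grip (a point): Centre of the slotted screwdriver's handle: black, square, 26 x 26 mm, 64 mm high; z up. The blade's end lies 96 mm below; the blade is 12 mm wide along this point's x, 2.5 mm thick along its y, 10 mm high; a 6 mm shaft joins it to the handle's underside 32 mm below this point. 0.11 kg.
- driver_tip (a point): Middle of the end of the screwdriver's blade, axes as driver_grip.
- stand: Wooden stand 150 mm (x) x 50 mm (y) x 75 mm high, fixed, origin under its centre; two upright through holes 21 mm wide at x = -45 and +45 mm. The slotted screwdriver hangs in one (either), its handle's underside resting on the stand's top; the nut driver in the other.
- nutdriver_mid (a point): Middle of the nut driver's round waisted handle (34 mm wide, 52 mm high, black), in the stand's other hole. Not needed, to be left alone.
- cover_pull (a point): Centre of the cover's pull: a solid upright aluminium rib 10 mm thick (along x), 36 mm long (along y), 30 mm high, standing on the cover's top; its middle is 15 mm above that top. The pull stands at 22 mm from the cover's centre along its -x.
- cover_mid (a point): Centre of the cover's underside. Steel cover 100 mm (x) x 70 mm (y) x 3 mm, 0.15 kg, with four lips 4 mm deep below that reach inside the box. A 20 x 34 mm (x by y) opening at x = +22 mm lets the fastener's bar through when the bar lies along y. On the mat the lips carry it, this point 4 mm above the mat's top.
- mat: Black rubber mat lying flat, fixed, 200 mm (x) x 180 mm (y) x 3 mm; origin at the centre of its underside.
- multimeter: Handheld multimeter, orange and black, 180 x 85 x 36 mm, lying flat; leave alone. Origin at the centre of its underside.
- phone: Black phone 150 x 74 x 10 mm, lying flat; leave alone. Origin at the centre of its underside.
- fusejar: Small glass jar with steel cap, 52 mm across, 70 mm high; leave alone. Origin at the centre of its underside.
Mind the look-alikes: they are no part of the job. Leave any orange look-alike of the part that bears driver_grip alone.

How it is judged:
By the outcome, as a careful person would: the job done as asked, in the order asked, and still so for the second after the job is handed in, with the robot touching nothing.
It also fails if it takes over 72 s, if anything falls off the work surface, if the arm or the gripper's body presses on something with over 40 N, if the wrist force passes 120 N, or if a joint passes its speed limit or range.

ROBOT

A 7-joint arm with a two-finger parallel gripper is mounted at the origin on the work surface. World frame = base frame: x ahead of the robot, y to its left, z up, the work surface at z = 0. Lengths are in m, angles in rad, forces in N, time in s.
With the tool pointing down it reaches from about 0.4 to 0.85 m from the base axis. Payload 10.4 kg.
Tool frame: the origin (TCP) lies on the mounting face of the last link; the fingertips stand 182 mm ahead of it and the grasp point (between the pads) lies 164 mm ahead of it; z points along the fingers, y is the line along which they close (so a half turn about z gives the same grasp; the last joint's range is limited). The gripper opens to 87 mm and grips with 3 to 60 N. Pads are 19 mm wide; open, the fingers measure 117 mm over their backs; the gripper's body (75 mm by 190 mm) begins 51 mm behind the grasp point.
Start: joints at [-1.284, 0.332, -0.065, 1.46, 0.022, 1.35, -0.088], TCP at [0.191, 0.595, 0.405] pointing down, gripper open.
Joint ranges: [-2.6, 2.6], [-0.5, 2.12], [-1.47, 1.34], [0.16, 2.42], [-1.27, 4.41], [0.06, 2.06], [-2.6, 2.6]. Speed limits (rad/s): [2.22, 2.22, 2.79, 2.79, 3.14, 3.14, 3.14].

INTERFACE

Orientations are given as a rotation vector (axis times angle).
In Python, from cell import state, get_image, finish_job gives the robot as it stands.
- The arm moves only by the tool apply_moves, never from a script. Its arguments are lists of equal length, an entry for each row: "slide": the shift along the tool's x, y, z in units of 0.4 m (1.0 is 0.4 m), a list of three; "delta_rot": the turn, a rotation vector about the tool's x, y, z in units of pi/2 rad (1.0 is pi/2 rad), a list of three; "hand": the opening, from 0 (shut) to 1 (fully open). In form: {"slide": [[tx, ty, tz], ...], "delta_rot": [[rx, ry, rz], ...], "hand": [hand, ...]}. A call has 1 to 5 rows; each row is the pose to reach, as a shift and turn from the pose commanded when the call began, along the tool's axes at that moment; what a row does not reach only later rows make up. A row lasts 1/12 s, in which the tool goes at most 41.7 mm and 7.16 degrees, less where a joint would pass 70% of its speed; a pose out of reach is approached as far as the arm can. A call with a number of a shift or a turn outside -1 to 1 is refused whole. A call with a gripper value outside its range is refused whole. The fingers move at their own pace and stop on an object; "grip_force" is the grip in N (left out, the last holds). Time passes only in rows, so rows that repeat a pose let the fingers close. It gives the time, the measured TCP pose, the force, the opening and the grip force at its end, in the units of the state.
- state(): the state, without advancing time (a new reading comes with each control period).
- get_image(name): name is "scene" or "side" or "wrist"; returns a dict with "img" (384x512x3 uint8, red, green, blue), "depth" (384x512 float32, m along the optical axis (not along the pixel's ray), 0 where there is no reading), "intrinsics" (3x3 intrinsics, pixels), "k1" (the pictures are not rectified: a ray, as slopes to the right and down, at radius r is drawn at 1 + k1 r^2 times it, then the intrinsics apply), "R" (3x3) and "t" (3): a world point X has camera coordinates R X + t. Camera axes: x right, y down, z forward; pixel columns grow to the right and rows downward; lengths in m; the calibration is good to about 2 mm. A picture is of the moment at which its call begins.
- finish_job(): hands the job in; it is judged then, once.
The state is a dict: "time_s": time; "qpos": joint angles; "qd": joint speeds; "effort": joint torques, N m; "tool_pos": TCP position; "ee_rot": TCP orientation; "wrist_force": force on the tool from outside, world axes, zero at the start; "torque": the same for the moment, N m; "finger_gap": finger opening in m; "gripper_force": force on a finger pad.
Only numpy, scipy, OpenCV 4.12 (cv2) and the standard library are available. Lean on these libraries where they do the work, as an engineer would, in place of code of your own. Each camera call takes 0.05 s, during which the arm holds its last target. There are 200 camera calls.

## Working session

There is one attempt and no reset: what is moved stays moved. The work goes in short steps, Python scripts to look and compute and a tool call to move; the robot and the scene stay as the last step left them, time stands still between calls to the robot, and variables do not carry over. Pictures are saved under pics/ and viewed, at most 10 in all, crops included, and the job is handed in when it is done.

Besides the shell and the picture viewer there is one more tool, called after "Call:" as a command line: name --argument value ..., lists and objects as JSON in quotes. apply_moves: Moves the arm, as the interface text tells. Shifts and turns lie within -1 to 1; 1 stands for 0.4 m of shift or pi/2 rad of turn. Its arguments: {"type":"object","properties":{"slide":{"type":"array","items":{"type":"array","items":{"type":"number","minimum":-1,"maximum":1}}},"delta_rot":{"type":"array","items":{"type":"array","items":{"type":"number","minimum":-1,"maximum":1}}},"hand":{"type":"array","items":{"type":"number"}},"grip_force":{"type":"number"}},"required":["slide","delta_rot","hand"]}

```bash
ls; mkdir -p pics; cat > h.py <<'E'
import numpy as np, cv2
from cell import state, get_image, finish_job
from scipy.spatial.transform import Rotation as Ro
def pts(d):
    "world xyz for each pixel from depth"
    K=d["intrinsics"];h,w=d["depth"].shape
    v,u=np.mgrid[0:h,0:w].astype(float)
    s=ray(d,u,v); z=d["depth"][...,None]
    return (np.concatenate([s*z,z],-1)-d["t"])@d["R"]
def ray(d,u,v):
    K=d["intrinsics"];x=(u-K[0,2])/K[0,0];y=(v-K[1,2])/K[1,1];a,b=x,y
    for _ in range(8):
        f=1+d["k1"]*(a*a+b*b);a,b=x/f,y/f
    return np.stack([a,b],-1)
def onplane(d,u,v,z):
    s=ray(d,np.array(u,float),np.array(v,float));r=np.concatenate([s,np.ones(s.shape[:-1]+(1,))],-1)@d["R"]
    c=-d["t"]@d["R"];return c+r*((z-c[2])/r[...,2])[...,None]
def proj(d,X):
    c=np.asarray(X)@d["R"].T+d["t"];s=c[...,:2]/c[...,2:];f=1+d["k1"]*(s**2).sum(-1,keepdims=True)
    s=s*f;K=d["intrinsics"];return np.stack([s[...,0]*K[0,0]+K[0,2],s[...,1]*K[1,1]+K[1,2]],-1)
def go(target,rotz=None):
    "slide numbers for TCP target (world) and yaw of tool y axis"
    s=state();R=Ro.from_rotvec(s["ee_rot"]);return R.inv().apply(np.array(target)-s["tool_pos"])/0.4
E
python3 - <<'E'
from h import *
print(state())
a={n:get_image(n) for n in("scene","side","wrist")}
for n,d in a.items(): print(n,-d["t"]@d["R"],d["R"][2],d["intrinsics"][0,0],d["k1"]); np.savez(f"{n}0.npz",**d)
im=np.hstack([a["scene"]["img"],a["side"]["img"]])
cv2.imwrite("pics/a.png",cv2.cvtColor(cv2.resize(im,(800,300),interpolation=cv2.INTER_AREA),4))
cv2.imwrite("pics/s.png",cv2.cvtColor(cv2.resize(a["scene"]["img"],(800,600)),4))
cv2.imwrite("pics/d.png",cv2.cvtColor(cv2.resize(a["side"]["img"],(800,600)),4))
E
```

```text
pics
{'time_s': 0.0, 'qpos': array([-1.28361316,  0.33286641, -0.06467633,  1.46095222,  0.02161432,
        1.34987284, -0.08848893]), 'qd': array([-0.00047293,  0.00182758, -0.00044194,  0.00032261,  0.00103155,
       -0.00050572,  0.0001979 ]), 'effort': array([ 1.29837159e-05, -6.23242450e+01,  2.46074237e-02, -3.89914441e+01,
       -6.13384880e-02,  3.96232784e-02,  1.15737930e-04]), 'tool_pos': array([0.19050218, 0.5951255 , 0.4039519 ]), 'ee_rot': array([-4.84622293e-01, -3.10385552e+00,  2.19428296e-03]), 'wrist_force': array([-0.36015718, -0.01644747, -0.28000189]), 'torque': array([-0.00586572, -0.01009677,  0.02317815]), 'gripper_force': 0.0, 'finger_gap': 0.08687710830238003}
scene [1.13104729 0.65864324 1.13080101] [-0.40038641 -0.47384131 -0.78432464] 491.1632558321466 -0.08773281426527825
side [ 0.37849221 -1.09692268  0.85559808] [ 0.14812928  0.81886187 -0.55454752] 440.02957965882734 -0.160107142085495
wrist [0.12528091 0.61642287 0.38350645] [ 0.23458622 -0.07715867 -0.9690283 ] 265.4725709009688 -0.04508063196257486
```

View pics/s.png

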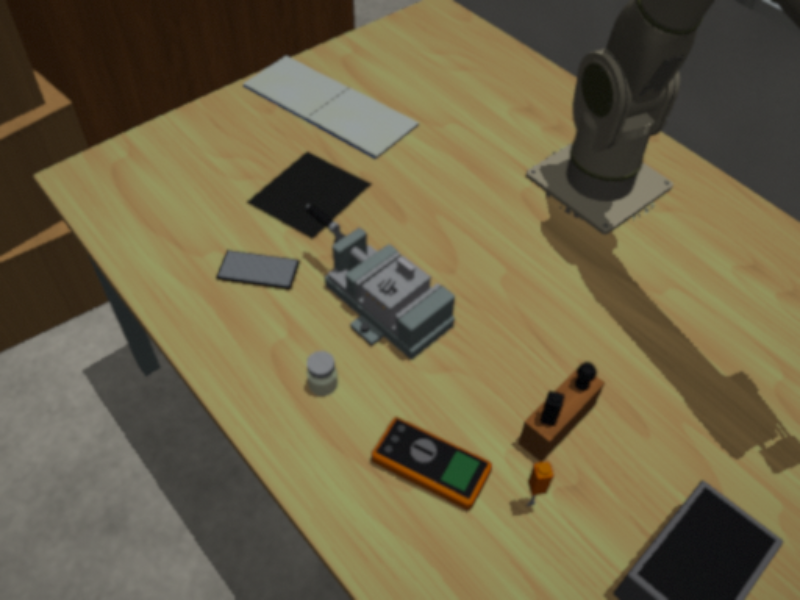

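View pics/d.png

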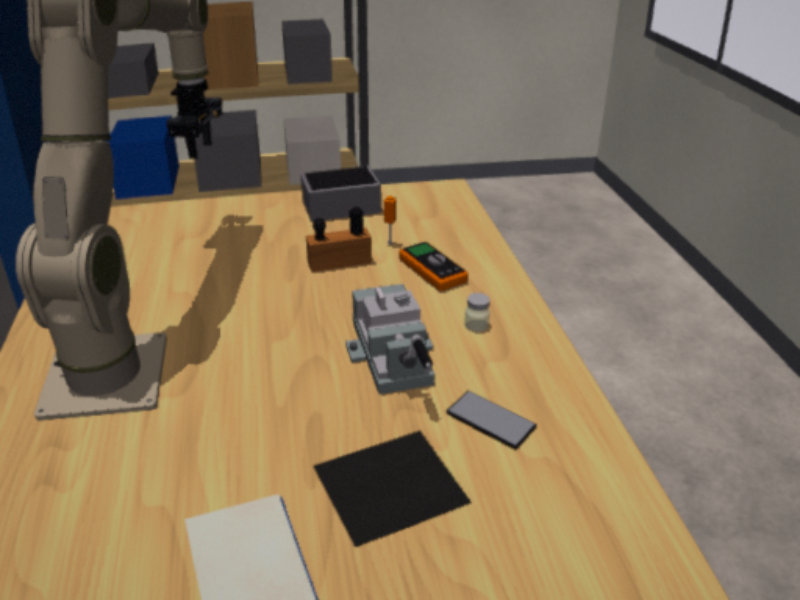

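Scene picture (800×600 scale): vise (395,295), crank handle (320,215), mat (310,193), stand (563,410). Candidates for the screwdriver are the black square handle (552,407), the round waisted nut driver (586,375) and the orange look-alike (541,477). I choose the black square one.

```bash
cat > m.py <<'E'
from h import *
D={n:dict(np.load(n+"0.npz")) for n in("scene","side")}
P={n:pts(d) for n,d in D.items()}
def sel(n,box,z,f=None):
    p=P[n];v0,v1,u0,u1=box
    m=np.zeros(p.shape[:2],bool);m[v0:v1,u0:u1]=1
    m&=(p[...,2]>z[0])&(p[...,2]<z[1])&(D[n]["depth"]>0)
    if f is not None:m&=f(cv2.cvtColor(D[n]["img"],cv2.COLOR_RGB2HSV).astype(int))
    return p[m]
def rect(q,name):
    if len(q)<5: print(name,len(q));return
    r=cv2.minAreaRect((q[:,:2]*1000).astype(np.float32));print(name,len(q),"c",np.round(r[0],1),"wh",np.round(r[1],1),"ang",round(r[2],1),"z",np.round(np.percentile(q[:,2],[5,50,95]),4),"med",np.round(np.median(q[:,:2],0)*1000,1))
def b(x0,x1,y0,y1):return (int(y0*.64),int(y1*.64),int(x0*.64),int(x1*.64))
if __name__=="__main__":
    S=lambda *a:b(*a)
    rect(sel("scene",S(560,640,200,230),(-.02,.02)),"table")
    dark=lambda h:h[...,2]<70
    rect(sel("scene",S(240,380,145,240),(-.01,.012),lambda h:h[...,2]<55),"mat sc")
    rect(sel("side",S(305,480,425,550),(-.01,.012),lambda h:h[...,2]<55),"mat sd")
    for n,B in(("scene",S(320,460,230,360)),("side",S(340,440,280,395))):
        for z in((.04,.05),(.084,.095),(.0985,.1075),(.1085,.118),(.125,.14)): rect(sel(n,B,z),n+" vise "+str(z))
    rect(sel("scene",S(515,605,390,460),(.07,.08)),"stand top sc")
    rect(sel("side",S(300,380,225,270),(.07,.08)),"stand top sd")
    rect(sel("scene",S(535,570,380,430),(.085,.16)),"driver sc");rect(sel("side",S(347,366,200,245),(.085,.16)),"driver sd")
    rect(sel("scene",S(535,570,380,430),(.132,.15)),"driver top sc");rect(sel("side",S(347,366,200,245),(.132,.15)),"driver top sd")
    rect(sel("scene",S(572,600,355,395),(.085,.16)),"nut sc")
    rect(sel("scene",S(300,335,195,228),(.05,.2)),"handle sc");rect(sel("side",S(408,435,330,372),(.05,.2),dark),"handle sd")
    for n,B in (("scene",S(305,340,350,395)),("side",S(460,495,290,335))):rect(sel(n,B,(.02,.1)),"jar")
    rect(sel("scene",S(525,556,455,495),(.05,.2)),"orange sc")
    rect(sel("scene",S(370,495,415,510),(.02,.05)),"multi")
    rect(sel("scene",S(215,300,248,290),(.006,.02)),"phone")
    for n,B in(("scene",S(230,460,140,360)),("scene",S(510,610,350,520))):
        v0,v1,u0,u1=B;c=cv2.resize(D[n]["img"][v0:v1,u0:u1],None,fx=5 if u0>300 else 3.4,fy=5 if u0>300 else 3.4,interpolation=cv2.INTER_CUBIC)
        cv2.imwrite(f"pics/c{u0}.png",cv2.cvtColor(c,4)); print(c.shape,u0,v0)
E
python3 m.py
```

```text
table 962 c [85.5 78.5] wh [ 91.1 174. ] ang 49.7 z [-0.0048  0.0077  0.0136] med [87.8 74.8]
mat sc 2025 c [ 511.2 -358.8] wh [198.7 180.1] ang 15.7 z [-0.004   0.0002  0.0045] med [ 510.7 -358.8]
mat sd 4112 c [ 556.1 -348.3] wh [292.5 178.5] ang 15.0 z [0.0002 0.003  0.0058] med [ 507.1 -368.6]
scene vise (0.04, 0.05) 264 c [575.7 -17.6] wh [110.3 228.6] ang 4.3 z [0.0412 0.0448 0.0493] med [618.5 -52.9]
scene vise (0.084, 0.095) 1091 c [575.4 -26.7] wh [113.2 246.4] ang 4.4 z [0.0851 0.0889 0.0931] med [580.  41.]
scene vise (0.0985, 0.1075) 706 c [583.2 -51.4] wh [103.9 193.6] ang 4.9 z [0.0991 0.1021 0.1058] med [582.8   2.9]
scene vise (0.1085, 0.118) 76 c [600.  -52.7] wh [ 59.1 175.2] ang 14.2 z [0.1093 0.1135 0.1173] med [594.5  11.1]
scene vise (0.125, 0.14) 54 c [555.8   6.3] wh [13.  34.6] ang 4.7 z [0.1261 0.1315 0.1344] med [557.4   6.3]
side vise (0.04, 0.05) 229 c [573.1 -29.4] wh [110.2 219.4] ang 4.6 z [0.0411 0.0447 0.0487] med [ 537.2 -101.6]
side vise (0.084, 0.095) 651 c [573.3 -30.8] wh [110.2 253.9] ang 4.4 z [0.085  0.0894 0.0933] med [571.7 -51.4]
side vise
[... 1043 characters left out ...]
 601. -183.] wh [19.5 74.3] ang 7.0 z [0.1201 0.1272 0.1321] med [ 603.4 -182.8]
handle sd 203 c [ 599.6 -142. ] wh [158.   35.3] ang 79.9 z [0.0558 0.1232 0.1329] med [ 594.2 -162.3]
jar 419 c [770.4  44.4] wh [48.3 50. ] ang 13.0 z [0.0246 0.0648 0.0718] med [774.   51.2]
jar 283 c [768.4  36. ] wh [50.8 47.9] ang 23.4 z [0.0237 0.0535 0.0711] med [763.4  25.7]
orange sc 255 c [650.7 427.8] wh [27.6 25.5] ang 53.1 z [0.0742 0.1173 0.1312] med [655.8 430.6]
multi 2335 c [728.4 277.6] wh [ 87.8 181.9] ang 21.6 z [0.0249 0.0333 0.0418] med [731.9 283.3]
phone 651 c [ 714.6 -241. ] wh [ 77.7 147.4] ang 42.3 z [0.0062 0.0084 0.0121] med [ 715.2 -239.4]
(479, 500, 3) 147 89
(540, 320, 3) 326 224
```

```bash
cat > m2.py <<'E'
from m import *
a=np.radians(4.5);ex=np.array([np.cos(a),np.sin(a)]);ey=np.array([-ex[1],ex[0]])
for n,B in(("scene",b(300,460,195,360)),("side",b(340,440,280,395))):
    def ext(z,lo,hi,nm,xl=(-70,70)):
        q=sel(n,B,z);o=np.array([.5755,-.02]);v=(q[:,:2]-o)*1000;x,y=v@ex,v@ey
        m=(y>lo)&(y<hi)&(x>xl[0])&(x<xl[1])
        if m.sum()<4:print(n,nm,m.sum());return
        print(n,nm,m.sum(),"x",np.round(np.percentile(x[m],[1,50,99]),1),"y",np.round(np.percentile(y[m],[1,50,99]),1),"z",np.round(np.percentile(q[m,2],[1,50,99])*1000,1))
    ext((.098,.112),-150,-90,"endblock")
    ext((.085,.095),30,150,"fixed jaw top"); ext((.085,.0945),-90,-25,"moving jaw top")
    ext((.099,.107),-60,90,"cover");ext((.109,.118),-40,90,"head",(0,60));ext((.125,.14),-40,90,"pull",(-60,0))
    ext((.06,.18),-230,-150,"handle")
E
python3 m2.py
```

```text
scene endblock 151 x [-33.4   3.   33.6] y [-126.7 -100.4  -90.3] z [ 98.2 101.7 109. ]
scene fixed jaw top 556 x [-53.    4.2  54. ] y [ 32.8  91.  114.4] z [85.2 88.9 94.2]
scene moving jaw top 352 x [-54.2  -0.3  52.1] y [-89.2 -42.  -25.4] z [85.1 89.4 94.3]
scene cover 535 x [-45.6   8.8  55.4] y [-7.2 34.3 63.7] z [ 99.2 102.3 106.6]
scene head 45 x [10.4 27.4 40.6] y [19.1 29.2 36.9] z [109.5 113.3 117.4]
scene pull 54 x [-22.8 -15.9 -11.1] y [11.7 27.7 44.9] z [125.6 131.5 135.7]
scene handle 89 x [ 3.8 15.3 21.8] y [-201.2 -171.4 -150.3] z [118.1 127.2 132.9]
side endblock 116 x [-38.2 -13.4  29.5] y [-135.5 -110.6  -95.4] z [ 98.4 103.7 109.9]
side fixed jaw top 167 x [-56.5 -17.1  48.4] y [ 41.2  94.5 112.2] z [85.3 89.3 93.3]
side moving jaw top 272 x [-56.7  -4.2  48.1] y [-70.6 -46.3 -25.1] z [85.2 89.8 93.7]
side cover 359 x [-47.1  -0.7  52.2] y [-11.7  16.4  61.9] z [ 99.2 102.5 106.6]
side head 38 x [ 9.9 23.9 37.9] y [15.6 24.1 37.2] z [109.4 113.9 117. ]
side pull 34 x [-24.4 -20.7 -14.1] y [ 4.9 21.5 45.2] z [125.2 131.3 134.6]
side handle 110 x [-0.5  6.3 17. ] y [-205.7 -182.4 -151.6] z [116.1 129.1 134.1]
```

View pics/c326.png

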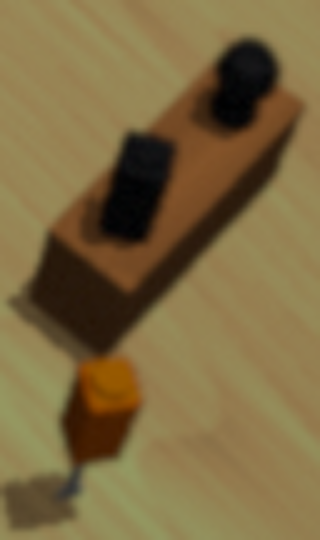

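Crop: the black square handle at (140,185) is the slotted screwdriver, the round one at (245,80) is the nut driver, and the orange one at (105,405) is the decoy. Heights and sizes agree with the description (top 139 mm, 26 mm square). I'm moving over the crank.

Call:
apply_moves --slide '[[-0.36,-0.36,0],[-0.36,-0.36,0],[-0.36,-0.36,0],[-0.36,-0.36,0],[-0.36,-0.36,0]]' --delta_rot '[[0,0,0],[0,0,0],[0,0,0],[0,0,0],[0,0,0]]' --hand '[1,1,1,1,1]'

```text
time_s: 0.57
tool_pos: [0.2848, 0.4117, 0.4045]
ee_rot: [-0.486, -3.104, 0.0]
wrist_force: [-0.2, 0.2, 0.5]
finger_gap: 0.087
gripper_force: 0.0
```

Call:
apply_moves --slide '[[-0.36,-0.36,0],[-0.36,-0.36,0],[-0.36,-0.36,0],[-0.36,-0.36,0],[-0.36,-0.36,0]]' --delta_rot '[[0,0,0],[0,0,0],[0,0,0],[0,0,0],[0,0,0]]' --hand '[1,1,1,1,1]'

```text
time_s: 0.98
tool_pos: [0.3777, 0.2305, 0.4048]
ee_rot: [0.486, 3.104, 0.0]
wrist_force: [1.4, -0.0, 1.0]
finger_gap: 0.0869
gripper_force: 0.0
```

Call:
apply_moves --slide '[[-0.36,-0.36,0],[-0.36,-0.36,0],[-0.36,-0.36,0],[-0.36,-0.36,0],[-0.36,-0.36,0]]' --delta_rot '[[0,0,0],[0,0,0],[0,0,0],[0,0,0],[0,0,0]]' --hand '[1,1,1,1,1]'

```text
time_s: 1.4
tool_pos: [0.4707, 0.0493, 0.4049]
ee_rot: [0.486, 3.103, 0.0]
wrist_force: [0.8, 0.7, -1.1]
finger_gap: 0.0869
gripper_force: 0.0
```

```bash
cat >> h.py <<'E'
def info():
    s=state();R=Ro.from_rotvec(s["ee_rot"]).as_matrix()
    print("t",round(s["time_s"],2),"pos",np.round(s["tool_pos"]*1000,1),"yaw_y",round(np.degrees(np.arctan2(R[1,1],R[0,1])),2),"z",np.round(R[:,2],3),"F",np.round(s["wrist_force"],1),"T",np.round(s["torque"],2),"gap",round(s["finger_gap"]*1000,1),"gf",round(s["gripper_force"],1),"q",np.round(s["qpos"],2));return s,R
def plan(p,yaw=None):
    "move to TCP p (mm, world), tool pointing down with tool y at yaw deg"
    s,R=info();sl=R.T@(np.array(p)/1000-s["tool_pos"])/0.4
    if yaw is not None:
        y=np.radians(yaw);ty=np.array([np.cos(y),np.sin(y),0]);tz=np.array([0,0,-1.]);G=np.stack([np.cross(ty,tz),ty,tz],1)
        print("rot",np.round(Ro.from_matrix(R.T@G).as_rotvec()/(np.pi/2),4))
    print("slide",np.round(sl,4),"mm",np.round(np.linalg.norm(sl)*400,1))
E
python3 -c "
from h import *
plan([601,-204,380],4.5)"
```

```text
t 1.4 pos [470.7  49.3 404.9] yaw_y 72.19 z [ 0.  0. -1.] F [ 0.8  0.7 -1.1] T [-0.02 -0.08  0.01] gap 86.9 gf 0.0 q [-0.68 -0.03  0.48  1.87  0.01  1.3   1.05]
rot [3.000e-04 1.000e-04 7.521e-01]
slide [-0.5038 -0.5034  0.0622] mm 285.9
```

Call:
apply_moves --slide '[[-0.36,-0.36,0],[-0.36,-0.36,0],[-0.36,-0.36,0],[-0.36,-0.36,0],[-0.36,-0.36,0]]' --delta_rot '[[0,0,0],[0,0,0],[0,0,0],[0,0,0],[0,0,0]]' --hand '[1,1,1,1,1]'

```text
time_s: 1.82
tool_pos: [0.564, -0.1313, 0.4047]
ee_rot: [0.485, 3.103, -0.001]
wrist_force: [0.4, 0.4, -0.4]
finger_gap: 0.0869
gripper_force: 0.0
```

Call:
apply_moves --slide '[[-0.14,-0.14,0],[-0.14,-0.14,0],[-0.14,-0.14,0],[-0.14,-0.14,0],[-0.14,-0.14,0]]' --delta_rot '[[0,0,0.375],[0,0,0.375],[0,0,0.375],[0,0,0.375],[0,0,0.375]]' --hand '[1,1,1,1,1]'

```text
time_s: 2.23
tool_pos: [0.5998, -0.2002, 0.4039]
ee_rot: [-1.376, -2.823, 0.002]
wrist_force: [-1.2, 0.1, 0.4]
finger_gap: 0.0867
gripper_force: 0.0
```

Call:
apply_moves --slide '[[0,0,0],[0,0,0],[0,0,0],[0,0,0],[0,0,0]]' --delta_rot '[[0,0,0.377],[0,0,0.377],[0,0,0.377],[0,0,0.377],[0,0,0.377]]' --hand '[1,1,1,1,1]'

```text
time_s: 2.65
tool_pos: [0.5998, -0.1992, 0.4044]
ee_rot: [-2.138, -2.301, 0.0]
wrist_force: [0.2, 0.3, 0.4]
finger_gap: 0.087
gripper_force: 0.0
```

```bash
cat > w.py <<'E'
from m import *
import sys
d=get_image("wrist");np.savez(sys.argv[1]+".npz",**d)
c=cv2.resize(d["img"],(800,600),interpolation=cv2.INTER_CUBIC);cv2.imwrite(f"pics/{sys.argv[1]}.png",cv2.cvtColor(c,4))
plan([601,-204,292],4.5);print("cam",-d["t"]@d["R"],"fwd",d["R"][2],"right",d["R"][0])
p=pts(d);a=np.radians(4.5);ex=np.array([np.cos(a),np.sin(a)]);ey=np.array([-ex[1],ex[0]])
v=(p[...,:2]-[.5722,.0008])*1000;x,y=v@ex,v@ey;z=p[...,2]*1000
def e(nm,zz,xx,yy):
    m=(z>zz[0])&(z<zz[1])&(x>xx[0])&(x<xx[1])&(y>yy[0])&(y<yy[1])&(d["depth"]>0)
    if m.sum()<5:print(nm,m.sum());return
    f=lambda q:np.round(np.percentile(q[m],[1,50,99]),1);print(nm,m.sum(),"x",f(x),"y",f(y),"z",f(z))
e("handle",(105,150),(-30,60),(-235,-160));e("endblock",(98,110),(-60,60),(-160,-100));e("jaw",(86,95),(-60,60),(-95,-40));e("cover",(99,107),(-60,60),(-45,60));e("mat",(-5,8),(-200,60),(-500,-240))
E
python3 w.py w1
```

```text
t 2.7 pos [ 599.9 -199.   404.3] yaw_y 3.92 z [-0.001  0.    -1.   ] F [0.3 0.5 0. ] T [-0.08  0.03 -0.02] gap 87.3 gf 0.0 q [-0.41  0.46  0.92  1.48 -0.37  1.38  0.59]
rot [-0.0004 -0.0002 -0.0065]
slide [-0.0126  0.0022  0.2808] mm 112.4
cam [ 0.59358597 -0.13133872  0.38389461] fwd [ 0.01721235 -0.24664994 -0.96895178] right [ 9.97354189e-01  7.26911494e-02 -7.86888003e-04]
handle 1104 x [ 0.9  9.8 18.8] y [-223.9 -188.7 -160.6] z [125.  130.8 133.2]
endblock 1504 x [-36.7  -2.8  31.6] y [-147.9 -124.6 -113.7] z [100.7 104.2 106.2]
jaw 3956 x [-55.2  -2.5  50.2] y [-91.7 -62.  -43.6] z [86.3 89.8 92.1]
cover 1574 x [-44.7   2.2  52.7] y [-30.2 -24.1 -17.6] z [ 99.4 102.3 104.2]
mat 8558 x [-195.5  -54.8   57.7] y [-397.4 -285.1 -241. ] z [-1.9  1.5  4.3]
```

View pics/w1.png

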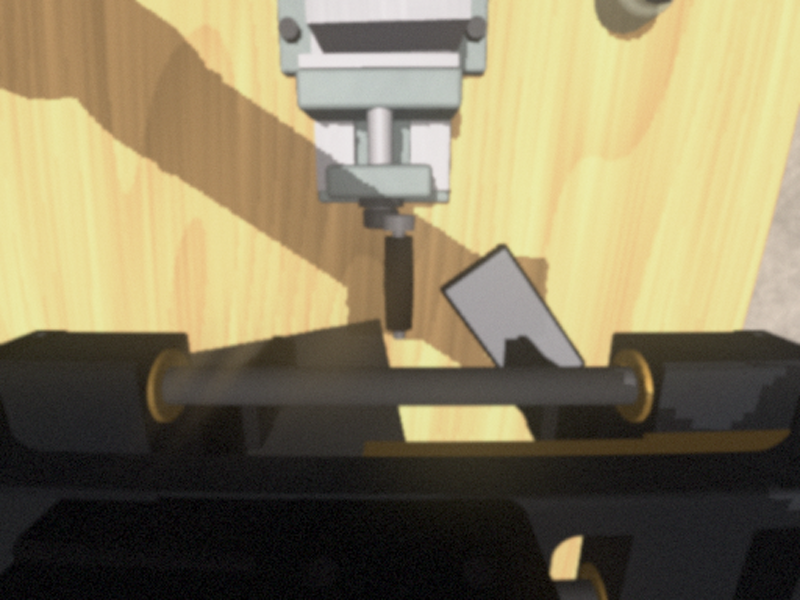

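The wrist picture shows the sleeve from (398,237) to (398,330), the end block at (379,182) and the vise centred near column 380. The sleeve measures 18 mm wide with its top at 133 mm, as it should. I'm descending and gripping 12 mm toward its free end.

Call:
apply_moves --slide '[[-0.002,-0.005,0.08],[-0.002,-0.005,0.15],[-0.002,-0.005,0.21],[-0.002,-0.005,0.26],[-0.002,-0.005,0.28]]' --delta_rot '[[0,0,-0.0065],[0,0,-0.0065],[0,0,-0.0065],[0,0,-0.0065],[0,0,-0.0065]]' --hand '[1,1,1,1,1]' --grip_force 30

```text
time_s: 3.12
tool_pos: [0.5971, -0.1996, 0.2896]
ee_rot: [-2.114, -2.319, 0.003]
wrist_force: [-0.2, 0.9, -0.7]
finger_gap: 0.087
gripper_force: 0.0
```

Call:
apply_moves --slide '[[0,0,0],[0,0,0],[0,0,0],[0,0,0],[0,0,0]]' --delta_rot '[[0,0,0],[0,0,0],[0,0,0],[0,0,0],[0,0,0]]' --hand '[0.1,0.1,0.1,0.1,0.1]'

```text
time_s: 3.53
tool_pos: [0.5981, -0.2004, 0.2938]
ee_rot: [2.118, 2.318, 0.002]
wrist_force: [0.7, -0.2, 0.1]
finger_gap: 0.0616
gripper_force: 0.0
```

```bash
python3 - <<'E'
from h import *
info()
a=.28+np.arange(0,41)*.38
for k in range(0,7):
    r=a[5*k];print(k,[[0,round(.1125*(np.sin(x)-np.sin(r)),3),round(-.1125*(np.cos(x)-np.cos(r)),3)] for x in a[5*k+1:5*k+6]],"end",a[5*k+5])
E
```

```text
t 3.53 pos [ 598.1 -200.4  293.8] yaw_y 5.17 z [ 0.002 -0.    -1.   ] F [ 0.7 -0.2  0.1] T [-0.1   0.07  0.06] gap 61.6 gf 0.0 q [-0.38  0.55  0.85  1.61 -0.44  1.18  0.66]
0 [[0, np.float64(0.038), np.float64(0.019)], [0, np.float64(0.066), np.float64(0.051)], [0, np.float64(0.08), np.float64(0.091)], [0, np.float64(0.078), np.float64(0.134)], [0, np.float64(0.061), np.float64(0.172)]] end 2.1799999999999997
1 [[0, np.float64(-0.03), np.float64(0.03)], [0, np.float64(-0.07), np.float64(0.046)], [0, np.float64(-0.112), np.float64(0.046)], [0, np.float64(-0.152), np.float64(0.031)], [0, np.float64(-0.183), np.float64(0.002)]] end 4.08
2 [[0, np.float64(-0.018), np.float64(-0.038)], [0, np.float64(-0.021), np.float64(-0.081)], [0, np.float64(-0.008), np.float64(-0.121)], [0, np.float64(0.02), np.float64(-0.154)], [0, np.float64(0.057), np.float64(-0.174)]] end 5.98
3 [[0, np.float64(0.042), np.float64(-0.005)], [0, np.float64(0.083), np.float64(0.006)], [0, np.float64(0.117), np.float64(0.032)], [0, np.float64(0.139), np.float64(0.068)], [0, np.float64(0.146), np.float64(0.11)]] end 7.88
4 [[0, np.float64(-0.009), np.float64(0.042)], [0, np.float64(-0.033), np.float64(0.077)], [0, np.float64(-0.068), np.float64(0.1)], [0, np.float64(-0.11), np.float64(0.11)], [0, np.float64(-0.152), np.float64(0.103)]] end 9.78
5 [[0, np.float64(-0.036), np.float64(-0.022)], [0, np.float64(-0.062), np.float64(-0.056)], [0, np.float64(-0.073), np.float64(-0.097)], [0, np.float64(-0.068), np.float64(-0.139)], [0, np.float64(-0.048), np.float64(-0.177)]] end 11.68
6 [[0, np.float64(0.033), np.float64(-0.027)], [0, np.float64(0.073), np.float64(-0.04)], [0, np.float64(0.115), np.float64(-0.038)], [0, np.float64(0.154), np.float64(-0.02)], [0, np.float64(0.183), np.float64(0.012)]] end 13.58
```

Call:
apply_moves --slide '[[0,0,0],[0,0,0],[0,0,0],[0,0,0],[0,0,0]]' --delta_rot '[[0,0,0],[0,0,0],[0,0,0],[0,0,0],[0,0,0]]' --hand '[0.1,0.1,0.1,0.1,0.1]'

```text
time_s: 3.95
tool_pos: [0.5978, -0.2003, 0.2927]
ee_rot: [-2.119, -2.319, -0.0]
wrist_force: [-0.1, 0.4, 0.6]
finger_gap: 0.0282
gripper_force: 0.0
```

Call:
apply_moves --slide '[[0,0,0],[0,0,0],[0,0,0],[0,0,0],[0,0,0]]' --delta_rot '[[0,0,0],[0,0,0],[0,0,0],[0,0,0],[0,0,0]]' --hand '[0.1,0.1,0.1,0.1,0.1]'

```text
time_s: 4.37
tool_pos: [0.5981, -0.2002, 0.2929]
ee_rot: [2.119, 2.319, 0.001]
wrist_force: [3.2, -0.3, -0.3]
finger_gap: 0.0169
gripper_force: 30.0
```

Call:
apply_moves --slide '[[0,0.038,0.019],[0,0.066,0.051],[0,0.08,0.091],[0,0.078,0.134],[0,0.061,0.172]]' --delta_rot '[[0,0,0],[0,0,0],[0,0,0],[0,0,0],[0,0,0]]' --hand '[0.1,0.1,0.1,0.1,0.1]'

```text
time_s: 4.78
tool_pos: [0.6234, -0.1981, 0.224]
ee_rot: [2.117, 2.318, 0.001]
wrist_force: [-2.7, 2.2, 11.4]
finger_gap: 0.0168
gripper_force: 30.0
```

```bash
python3 -c "
from h import *
info()"
```

```text
t 4.78 pos [ 623.4 -198.1  224. ] yaw_y 5.2 z [ 0.002 -0.001 -1.   ] F [-2.7  2.2 11.4] T [ 0.44  0.89 -0.05] gap 16.8 gf 30.0 q [-0.32  0.67  0.79  1.6  -0.52  1.09  0.69]
```

Call:
apply_moves --slide '[[0,-0.03,0.03],[0,-0.07,0.046],[0,-0.112,0.046],[0,-0.152,0.031],[0,-0.183,0.002]]' --delta_rot '[[0,0,0],[0,0,0],[0,0,0],[0,0,0],[0,0,0]]' --hand '[0.1,0.1,0.1,0.1,0.1]'

```text
time_s: 5.2
tool_pos: [0.5494, -0.204, 0.2229]
ee_rot: [2.118, 2.319, 0.003]
wrist_force: [14.7, 3.5, 1.0]
finger_gap: 0.0171
gripper_force: 30.0
```

```bash
python3 -c "
from h import *
info()"
```

```text
t 5.2 pos [ 549.4 -204.   222.9] yaw_y 5.2 z [ 0.002  0.    -1.   ] F [14.7  3.5  1. ] T [ 0.68 -3.46 -0.19] gap 17.1 gf 30.0 q [-0.38  0.54  0.83  1.79 -0.47  1.01  0.73]
```

Call:
apply_moves --slide '[[0,-0.018,-0.038],[0,-0.021,-0.081],[0,-0.008,-0.121],[0,0.02,-0.154],[0,0.057,-0.174]]' --delta_rot '[[0,0,0],[0,0,0],[0,0,0],[0,0,0],[0,0,0]]' --hand '[0.1,0.1,0.1,0.1,0.1]'

```text
time_s: 5.62
tool_pos: [0.5711, -0.2024, 0.2925]
ee_rot: [-2.118, -2.317, 0.001]
wrist_force: [-2.7, -1.3, -15.7]
finger_gap: 0.0171
gripper_force: 30.0
```

```bash
python3 -c "
from h import *
info()"
```

```text
t 5.62 pos [ 571.1 -202.4  292.5] yaw_y 5.13 z [-0.003  0.001 -1.   ] F [ -2.7  -1.3 -15.7] T [-0.31  0.66 -0.08] gap 17.1 gf 30.0 q [-0.41  0.5   0.88  1.68 -0.42  1.16  0.67]
```

Call:
apply_moves --slide '[[0,0.042,-0.005],[0,0.083,0.006],[0,0.117,0.032],[0,0.139,0.068],[0,0.146,0.1]]' --delta_rot '[[0,0,0],[0,0,0],[0,0,0],[0,0,0],[0,0,0]]' --hand '[0.1,0.1,0.1,0.1,0.1]'

```text
time_s: 6.03
tool_pos: [0.6312, -0.1976, 0.2528]
ee_rot: [2.118, 2.319, 0.0]
wrist_force: [-3.1, 0.2, 6.4]
finger_gap: 0.0169
gripper_force: 30.0
```

```bash
python3 -c "
from h import *
info()"
```

```text
t 6.03 pos [ 631.2 -197.6  252.8] yaw_y 5.18 z [ 0.001 -0.001 -1.   ] F [-3.1  0.2  6.4] T [ 0.08  0.72 -0.11] gap 16.9 gf 30.0 q [-0.33  0.66  0.81  1.56 -0.51  1.15  0.67]
```

Call:
apply_moves --slide '[[0,0,0.008],[0,0,0.014],[0,-0.001,0.02],[0,-0.002,0.026],[0,-0.003,0.032]]' --delta_rot '[[0,0,0],[0,0,0],[0,0,0],[0,0,0],[0,0,0]]' --hand '[0.1,0.1,0.1,0.1,0.1]'

```text
time_s: 6.45
tool_pos: [0.6301, -0.1978, 0.2431]
ee_rot: [2.117, 2.317, 0.005]
wrist_force: [-2.3, 3.7, 28.2]
finger_gap: 0.0171
gripper_force: 30.0
```

```bash
python3 -c "
from h import *
info()"
```

```text
t 6.45 pos [ 630.1 -197.8  243.1] yaw_y 5.17 z [ 0.005  0.    -1.   ] F [-2.3  3.7 28.2] T [ 0.97  0.52 -0.08] gap 17.1 gf 30.0 q [-0.33  0.66  0.8   1.57 -0.51  1.13  0.68]
```

Tight: 28 N at the handle, crank angle about 8.0 rad (jaw about 25.5 mm). I'll release and rise.

Call:
apply_moves --slide '[[0,0,-0.006],[0,0,-0.006],[0,0,-0.006],[0,0,-0.006],[0,0,-0.006]]' --delta_rot '[[0,0,0],[0,0,0],[0,0,0],[0,0,0],[0,0,0]]' --hand '[0.6,0.6,0.6,0.6,0.6]'

```text
time_s: 6.87
tool_pos: [0.6286, -0.1974, 0.2417]
ee_rot: [-2.119, -2.318, 0.001]
wrist_force: [-0.5, 0.1, -0.3]
finger_gap: 0.0426
gripper_force: 0.0
```

Call:
apply_moves --slide '[[0,0,0],[0,0,-0.08],[0,0,-0.17],[0,0,-0.27],[0,0,-0.36]]' --delta_rot '[[0,0,0],[0,0,0],[0,0,0],[0,0,0],[0,0,0]]' --hand '[0.6,0.6,0.8,1,1]'

```text
time_s: 7.28
tool_pos: [0.6286, -0.1976, 0.3882]
ee_rot: [-2.12, -2.318, 0.0]
wrist_force: [0.8, 0.6, 0.6]
finger_gap: 0.0647
gripper_force: 0.0
```

```bash
cat > w2.py <<'E'
from m import *
from w import e
E
sed -i 's/^plan.*$/info()/' w.py; python3 w.py w2; python3 -c "
from h import *
plan([569,-60,400],4.5); plan([556,300,400],30)"
```

```text
t 7.33 pos [ 629.4 -198.7  395.8] yaw_y 5.13 z [ 0.009 -0.002 -1.   ] F [ 0.6 -1.2  5.2] T [-0.1  -0.07 -0.03] gap 68.6 gf 0.0 q [-0.37  0.53  0.89  1.41 -0.41  1.38  0.61]
handle 0
endblock 1679 x [-35.7  -1.6  31.2] y [-135.  -123.9 -113.4] z [100.4 104.2 105.9]
jaw 2380 x [-54.5  -2.   51.2] y [-93.1 -49.2 -40.2] z [86.1 89.7 92.1]
cover 0
mat 6043 x [-193.   -20.6   58.4] y [-374.9 -270.9 -240.5] z [-1.9  0.3  4. ]
t 7.33 pos [ 629.4 -198.7  395.8] yaw_y 5.13 z [ 0.009 -0.002 -1.   ] F [ 0.6 -1.2  5.2] T [-0.1  -0.07 -0.03] gap 68.6 gf 0.0 q [-0.37  0.53  0.89  1.41 -0.41  1.38  0.61]
rot [0.0053 0.0019 0.007 ]
slide [ 0.3588 -0.1194 -0.0125] mm 151.3
t 7.33 pos [ 629.4 -198.7  395.8] yaw_y 5.13 z [ 0.009 -0.002 -1.   ] F [ 0.6 -1.2  5.2] T [-0.1  -0.07 -0.03] gap 68.6 gf 0.0 q [-0.37  0.53  0.89  1.41 -0.41  1.38  0.61]
rot [ 0.0048  0.003  -0.2764]
slide [ 1.2581 -0.0713 -0.0148] mm 504.1
```

Call:
apply_moves --slide '[[0.36,-0.12,0],[0.36,-0.12,0],[0.36,-0.12,0],[0.36,-0.12,0],[0.36,-0.12,0]]' --delta_rot '[[0,0,0],[0,0,0],[0,0,0],[0,0,0],[0,0,0]]' --hand '[1,1,1,1,1]'

```text
time_s: 7.75
tool_pos: [0.5672, -0.0522, 0.3855]
ee_rot: [-2.108, -2.325, -0.002]
wrist_force: [0.8, 0.8, -1.5]
finger_gap: 0.0867
gripper_force: 0.0
```

```bash
cat >> w.py <<'E'
e("head",(109,118),(5,60),(-45,60));e("pull",(124,140),(-60,10),(-45,60));e("fixed",(86,95),(-60,60),(35,130))
def mr(nm,zz,xx,yy):
    m=(z>zz[0])&(z<zz[1])&(x>xx[0])&(x<xx[1])&(y>yy[0])&(y<yy[1])&(d["depth"]>0)
    if m.sum()>9: rect(p[m],nm)
mr("cover",(99,107),(-60,70),(-45,70));mr("head",(109,118),(5,60),(-45,60));mr("pull",(124,140),(-60,10),(-45,60));mr("vise",(84,96),(-70,70),(-50,130))
E
python3 w.py w3; python3 -c "
from h import *
plan([556,290,400],30)"
```

```text
t 7.8 pos [567.7 -54.9 385.9] yaw_y 5.48 z [-0.001  0.002 -1.   ] F [-0.  -0.   0.8] T [-0.17  0.04  0.02] gap 86.3 gf 0.0 q [-0.75  0.31  0.94  1.68 -0.26  1.29  0.33]
handle 0
endblock 469 x [-36.3  -1.2  31. ] y [-133.5 -128.4 -123.7] z [101.4 104.3 105.8]
jaw 1578 x [-55.3  -3.   50.2] y [-93.5 -48.3 -40.1] z [86.3 90.1 92. ]
cover 6362 x [-45.1   1.3  53.5] y [-18.9  17.8  50.3] z [100.8 102.5 104.1]
mat 10 x [-149.6 -133.8  -98.7] y [-241.  -240.4 -240.1] z [-2.3 -0.7  0.2]
head 438 x [12.1 26.4 40.3] y [ 6.9 15.6 24.4] z [109.1 114.7 116.7]
pull 492 x [-22.8 -17.7 -13.1] y [-1.7 15.4 33.4] z [130.2 132.3 134. ]
fixed 4732 x [-55.2  -2.5  50.3] y [53.  72.6 91.6] z [86.6 89.2 91.1]
cover 6362 c [575.2  16.8] wh [101.   70.7] ang 4.2 z [0.1014 0.1025 0.1037] med [572.2  18.3]
head 438 c [597.2  18.4] wh [28.3 14.1] ang 17.8 z [0.1093 0.1147 0.116 ] med [597.4  18.5]
pull 492 c [553.1  15.2] wh [ 9.9 35.3] ang 3.9 z [0.1308 0.1323 0.1336] med [553.2  15. ]
vise 7513 c [567.9  21.9] wh [110.2 142.9] ang 4.3 z [0.0876 0.0894 0.0912] med [566.8  61.6]
t 7.8 pos [567.7 -54.9 385.9] yaw_y 5.48 z [-0.001  0.002 -1.   ] F [-0.  -0.   0.8] T [-0.17  0.04  0.02] gap 86.3 gf 0.0 q [-0.75  0.31  0.94  1.68 -0.26  1.29  0.33]
rot [ 1.000e-04 -1.500e-03 -2.724e-01]
slide [ 0.8611  0.0532 -0.0332] mm 345.4
```

View pics/w3.png

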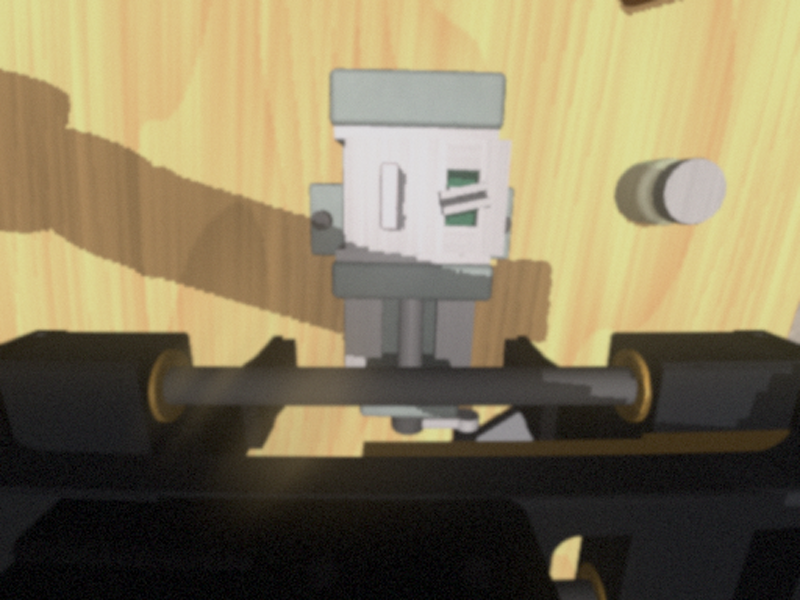

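The jaws now meet the module on both sides. The pull is at (391,196) and the slotted head at (465,200), head angle 17.8°, i.e. 0.24 rad relative to the module. Now to the stand.

Call:
apply_moves --slide '[[0.43,0.027,0],[0.43,0.027,0],[0.43,0.027,0],[0.43,0.027,0],[0.43,0.027,0]]' --delta_rot '[[0,0,0],[0,0,0],[0,0,0],[0,0,0],[0,0,0]]' --hand '[1,1,1,1,1]'

```text
time_s: 8.22
tool_pos: [0.5631, 0.1216, 0.3855]
ee_rot: [-2.108, -2.327, -0.001]
wrist_force: [-0.3, 1.0, -1.0]
finger_gap: 0.0872
gripper_force: 0.0
```

Call:
apply_moves --slide '[[0.43,0.027,0],[0.43,0.027,0],[0.43,0.027,0],[0.43,0.027,0],[0.43,0.027,0]]' --delta_rot '[[0,0,0],[0,0,0],[0,0,0],[0,0,0],[0,0,0]]' --hand '[1,1,1,1,1]'

```text
time_s: 8.63
tool_pos: [0.5574, 0.2942, 0.3849]
ee_rot: [-2.108, -2.327, -0.0]
wrist_force: [-0.5, 1.2, -0.8]
finger_gap: 0.087
gripper_force: 0.0
```

```bash
cat > w4.py <<'E'
from m import *
import sys
d=get_image("wrist");np.savez(sys.argv[1]+".npz",**d)
cv2.imwrite(f"pics/{sys.argv[1]}.png",cv2.cvtColor(cv2.resize(d["img"],(800,600),interpolation=cv2.INTER_CUBIC),4))
p=pts(d);x,y,z=[p[...,i]*1000 for i in range(3)]
def mr(nm,zz,xx,yy):
    m=(z>zz[0])&(z<zz[1])&(x>xx[0])&(x<xx[1])&(y>yy[0])&(y<yy[1])&(d["depth"]>0)
    rect(p[m],nm)
mr("driver top",(133,145),(530,590),(325,390));mr("stand",(72,78),(420,610),(310,400));mr("nut",(118,135),(440,500),(315,385));mr("driver all",(85,145),(530,590),(325,390))
plan([557,357,380],29)
E
python3 w4.py w4
```

```text
driver top 940 c [554.1 357.5] wh [25.8 26.1] ang 32.2 z [0.1355 0.1387 0.1433] med [554.  357.7]
stand 4720 c [508.9 352.6] wh [151.   50.7] ang 6.0 z [0.0734 0.0745 0.0757] med [511.  355.3]
nut 778 c [465.5 347.9] wh [26.4 27.8] ang 3.2 z [0.1192 0.1245 0.1265] med [467.  348.4]
driver all 940 c [554.1 357.5] wh [25.8 26.1] ang 32.2 z [0.1355 0.1387 0.1433] med [554.  357.7]
t 8.68 pos [558.  291.6 385. ] yaw_y 5.56 z [-0.001 -0.    -1.   ] F [-0.6  0.1  0.1] T [-0.11  0.11  0.02] gap 86.9 gf 0.0 q [-1.15  0.43  0.8   1.51 -0.32  1.33 -0.22]
rot [-6.000e-04 -1.000e-04 -2.604e-01]
slide [0.1629 0.0134 0.0124] mm 65.6
```

Call:
apply_moves --slide '[[0.165,0.006,0],[0.165,0.006,0],[0.165,0.006,0],[0.165,0.006,0],[0.165,0.006,0]]' --delta_rot '[[0,0,-0.296],[0,0,-0.296],[0,0,-0.296],[0,0,-0.296],[0,0,-0.296]]' --hand '[1,1,1,1,1]'

```text
time_s: 9.1
tool_pos: [0.5563, 0.3507, 0.3859]
ee_rot: [1.524, 2.747, -0.001]
wrist_force: [0.3, 0.3, -0.4]
finger_gap: 0.0868
gripper_force: 0.0
```

```bash
python3 -c "
from h import *
plan([554.1,357.5,271],32.2)"
```

```text
t 9.1 pos [556.3 350.7 385.9] yaw_y 31.95 z [ 0.    -0.001 -1.   ] F [ 0.3  0.3 -0.4] T [-0.07 -0.03  0.02] gap 86.8 gf 0.0 q [-1.12  0.48  0.68  1.42 -0.3   1.35  0.13]
rot [-0.0003  0.0006 -0.0027]
slide [0.0176 0.0044 0.2873] mm 115.1
```

Call:
apply_moves --slide '[[0.017,0.004,0.02],[0.017,0.004,0.08],[0.017,0.004,0.15],[0.017,0.004,0.22],[0.017,0.004,0.287]]' --delta_rot '[[0,0,0],[0,0,0],[0,0,0],[0,0,0],[0,0,0]]' --hand '[1,1,1,1,1]'

```text
time_s: 9.52
tool_pos: [0.553, 0.3581, 0.2696]
ee_rot: [1.534, 2.741, -0.0]
wrist_force: [0.0, 0.6, 0.1]
finger_gap: 0.0871
gripper_force: 0.0
```

Call:
apply_moves --slide '[[0,0,0],[0,0,0],[0,0,0],[0,0,0],[0,0,0]]' --delta_rot '[[0,0,0],[0,0,0],[0,0,0],[0,0,0],[0,0,0]]' --hand '[0.6,0.6,0.6,0.6,0.6]' --grip_force 40

```text
time_s: 9.93
tool_pos: [0.5536, 0.3589, 0.2734]
ee_rot: [1.528, 2.744, 0.004]
wrist_force: [0.1, 0.9, -0.3]
finger_gap: 0.0614
gripper_force: 0.0
```

```bash
python3 -c "
from h import *
plan([554.1,357.5,271],32.2)"
```

```text
t 9.93 pos [553.6 358.9 273.4] yaw_y 31.76 z [ 0.002  0.002 -1.   ] F [ 0.1  0.9 -0.3] T [-0.1   0.06 -0.06] gap 61.4 gf 0.0 q [-1.1   0.57  0.63  1.54 -0.36  1.15  0.16]
rot [ 0.0018 -0.0003 -0.0049]
slide [-0.0037 -0.0007  0.006 ] mm 2.8
```

Good; I'll close.

Call:
apply_moves --slide '[[-0.003,0,0.004],[-0.003,0,0.004],[-0.003,0,0.004],[-0.003,0,0.004],[-0.003,0,0.004]]' --delta_rot '[[0,0,-0.004],[0,0,-0.004],[0,0,-0.004],[0,0,-0.004],[0,0,-0.004]]' --hand '[0.2,0.2,0.2,0.2,0.2]'

```text
time_s: 10.35
tool_pos: [0.5536, 0.3578, 0.27]
ee_rot: [-1.519, -2.75, -0.0]
wrist_force: [0.6, 0.4, 0.1]
finger_gap: 0.0282
gripper_force: 0.0
```

Call:
apply_moves --slide '[[0,0,0],[0,0,0],[0,0,0],[0,0,0],[0,0,0]]' --delta_rot '[[0,0,0],[0,0,0],[0,0,0],[0,0,0],[0,0,0]]' --hand '[0.2,0.2,0.2,0.2,0.2]'

```text
time_s: 10.77
tool_pos: [0.5537, 0.3578, 0.27]
ee_rot: [1.519, 2.75, 0.0]
wrist_force: [0.5, 1.4, 0.6]
finger_gap: 0.0255
gripper_force: 40.0
```

```bash
python3 -c "
from h import *
info()"
```

```text
t 10.77 pos [553.7 357.8 270. ] yaw_y 32.16 z [ 0.  0. -1.] F [0.5 1.4 0.6] T [-0.04  0.01  0.01] gap 25.5 gf 40.0 q [-1.1   0.57  0.63  1.54 -0.36  1.14  0.17]
```

Call:
apply_moves --slide '[[0,0,-0.05],[0,0,-0.13],[0,0,-0.21],[0,0,-0.29],[0,0,-0.375]]' --delta_rot '[[0,0,0],[0,0,0],[0,0,0],[0,0,0],[0,0,0]]' --hand '[0.2,0.2,0.2,0.2,0.2]'

```text
time_s: 11.18
tool_pos: [0.5533, 0.3575, 0.4209]
ee_rot: [-1.519, -2.749, 0.001]
wrist_force: [0.4, 0.3, -2.0]
finger_gap: 0.0261
gripper_force: 40.0
```

Call:
apply_moves --slide '[[0,0,0],[0,0,0]]' --delta_rot '[[0,0,0],[0,0,0]]' --hand '[0.2,0.2]'

```text
time_s: 11.35
tool_pos: [0.554, 0.3575, 0.4218]
ee_rot: [1.519, 2.749, 0.005]
wrist_force: [-0.3, 0.1, -1.8]
finger_gap: 0.0259
gripper_force: 40.0
```

```bash
python3 - <<'E'
from h import *
s,R=info();t=s["tool_pos"]+R@[0,0,.164+.096];sh=s["tool_pos"]+R@[0,0,.164+.06]
o=[]
for n in("scene","wrist","side"):
    d=get_image(n);np.savez(n+"5.npz",**d);q=proj(d,np.array([t,sh]));print(n,np.round(q,1))
    u,v=q.mean(0).astype(int);r=30 if n!="wrist" else 60
    c=d["img"][max(v-r,0):v+r,max(u-r,0):u+r];print(max(u-r,0),max(v-r,0),c.shape);o.append(cv2.resize(c,(266,400),interpolation=cv2.INTER_CUBIC) if 0 else cv2.resize(c,(260,260),interpolation=cv2.INTER_CUBIC))
cv2.imwrite("pics/tip.png",cv2.cvtColor(np.hstack(o),4))
E
```

```text
t 11.35 pos [554.  357.5 421.8] yaw_y 32.14 z [ 0.003  0.002 -1.   ] F [-0.3  0.1 -1.8] T [-0.02 -0.02 -0.  ] gap 25.9 gf 40.0 q [-1.12  0.46  0.69  1.37 -0.29  1.41  0.12]
scene [[357.1 248.4]
 [360.  240. ]]
328 214 (60, 60, 3)
wrist [[257.6 200.7]
 [257.7 213.2]]
197 146 (120, 120, 3)
side [[227.1 128.2]
 [226.9 119.2]]
197 93 (60, 60, 3)
```

View pics/tip.png

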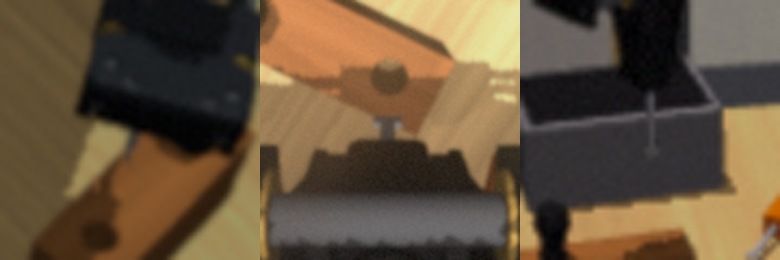

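The wrist crop shows the blade at about (388,125), wide along the tool's y (about 13 px, i.e. 12 mm), so the blade runs along tool y. Carrying it over the slot.

Call:
apply_moves --slide '[[-0.08,-0.04,0],[-0.17,-0.08,0],[-0.26,-0.12,0],[-0.34,-0.16,0],[-0.388,-0.18,0]]' --delta_rot '[[0,0,0.02],[0,0,0.05],[0,0,0.08],[0,0,0.12],[0,0,0.16]]' --hand '[0.2,0.2,0.2,0.2,0.2]'

```text
time_s: 11.92
tool_pos: [0.5754, 0.1829, 0.4189]
ee_rot: [-1.862, -2.53, 0.004]
wrist_force: [1.3, -0.3, -0.4]
finger_gap: 0.0258
gripper_force: 40.0
```

```bash
python3 -c "
from h import *
plan([597.2,18.4,422],17.8)"
```

```text
t 11.92 pos [575.4 182.9 418.9] yaw_y 17.31 z [-0.002 -0.002 -1.   ] F [ 1.3 -0.3 -0.4] T [-0.07  0.02 -0.04] gap 25.8 gf 40.0 q [-1.01  0.34  0.81  1.54 -0.25  1.37  0.12]
rot [-0.0013  0.0008 -0.0054]
slide [-0.409  -0.0703 -0.0072] mm 166.0
```

Call:
apply_moves --slide '[[-0.09,-0.015,0],[-0.19,-0.033,0],[-0.29,-0.05,0],[-0.37,-0.064,0],[-0.409,-0.07,0]]' --delta_rot '[[0,0,0],[0,0,0],[0,0,0],[0,0,0],[0,0,-0.003]]' --hand '[0.2,0.2,0.2,0.2,0.2]'

```text
time_s: 12.33
tool_pos: [0.598, 0.0182, 0.419]
ee_rot: [-1.853, -2.537, 0.004]
wrist_force: [-0.3, -0.0, -0.6]
finger_gap: 0.0257
gripper_force: 40.0
```

Call:
apply_moves --slide '[[0,0,0.02],[0,0,0.05],[0,0,0.075],[0,0,0.085],[0,0,0.085]]' --delta_rot '[[0,0,0],[0,0,0],[0,0,0],[0,0,0],[0,0,0]]' --hand '[0.2,0.2,0.2,0.2,0.2]'

```text
time_s: 12.75
tool_pos: [0.598, 0.0254, 0.3838]
ee_rot: [-1.842, -2.542, 0.003]
wrist_force: [0.3, 0.6, -0.4]
finger_gap: 0.026
gripper_force: 40.0
```

```bash
cat > tip.py <<'E'
from h import *
import sys
plan([597.2,18.4,383],17.8)
s=state();R=Ro.from_rotvec(s["ee_rot"]).as_matrix();t=s["tool_pos"]+R@[0,0,.259]
d=get_image("wrist");np.savez(sys.argv[1]+".npz",**d)
print("tip world",np.round(t*1000,1),"tip px",np.round(proj(d,t),1),"slot px",np.round(proj(d,np.array([.5972,.0184,.1135])),1))
c=d["img"][150:230,205:310];print(c.shape)
cv2.imwrite(f"pics/{sys.argv[1]}.png",cv2.cvtColor(cv2.resize(c,None,fx=7,fy=7,interpolation=cv2.INTER_CUBIC),4))
E
python3 tip.py t1
```

```text
t 12.75 pos [598.   25.4 383.8] yaw_y 18.15 z [-0.003 -0.    -1.   ] F [ 0.3  0.6 -0.4] T [-0.12  0.01  0.05] gap 26.0 gf 40.0 q [-0.78  0.37  0.85  1.6  -0.28  1.31  0.42]
rot [-0.002  -0.0004  0.0039]
slide [-0.0159 -0.0074  0.0021] mm 7.1
tip world [597.2  25.3 124.8] tip px [256.7 199.9] slot px [254.5 203.1]
(80, 105, 3)
```

View pics/t1.png

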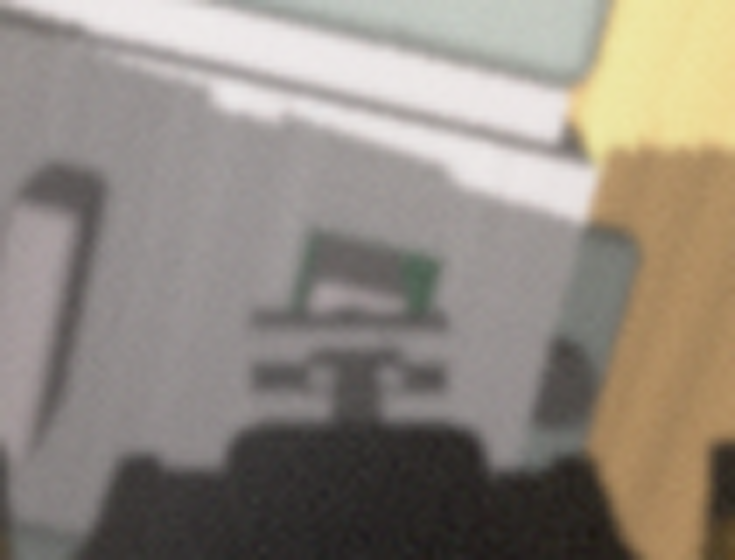

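In the crop the blade end is at (356,352) and the slot runs from (250,378) to (447,378). They are parallel, the slot about 6 mm toward −x of the tool and 1 mm to the side. Correcting and lowering.

Call:
apply_moves --slide '[[-0.008,-0.004,0.0],[-0.016,-0.004,0.01],[-0.016,-0.004,0.02],[-0.016,-0.004,0.02],[-0.016,-0.004,0.02]]' --delta_rot '[[0,0,0],[0,0,0],[0,0,0],[0,0,0],[0,0,0]]' --hand '[0.2,0.2,0.2,0.2,0.2]'

```text
time_s: 13.22
tool_pos: [0.5989, 0.0171, 0.3778]
ee_rot: [-1.846, -2.542, 0.0]
wrist_force: [0.6, -0.5, -1.0]
finger_gap: 0.0254
gripper_force: 40.0
```

```bash
python3 tip.py t2
```

```text
t 13.22 pos [598.9  17.1 377.8] yaw_y 18.01 z [-0.  0. -1.] F [ 0.6 -0.5 -1. ] T [-0.06  0.03 -0.02] gap 25.4 gf 40.0 q [-0.77  0.37  0.85  1.61 -0.29  1.29  0.44]
rot [-0.0002 -0.0001  0.0024]
slide [ 0.0045 -0.0031 -0.0131] mm 5.7
tip world [598.9  17.1 118.8] tip px [256.7 199.9] slot px [255.5 196.6]
(80, 105, 3)
```

View pics/t2.png

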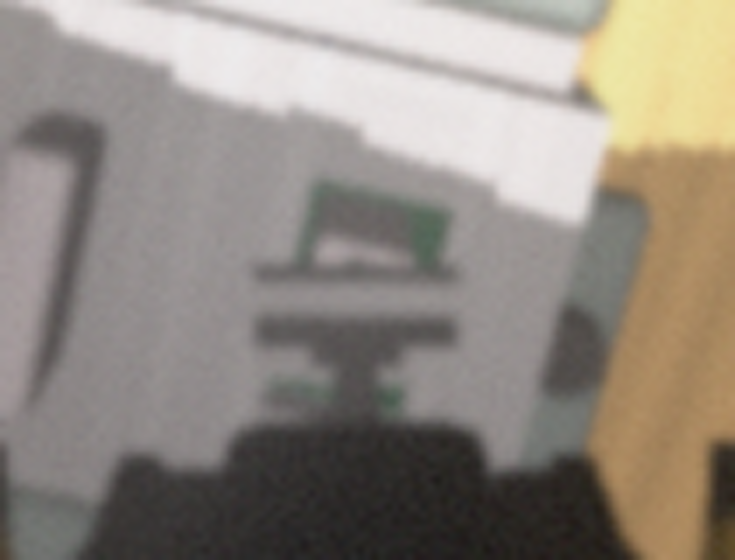

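Slot centre is at (357,331) in the crop and the blade end at about (356,352). The column is aligned and about 1.8 mm is left along tool +x. Entering.

Call:
apply_moves --slide '[[0.0045,0,0],[0.0045,0,0.004],[0.0045,0,0.01],[0.0045,0,0.017],[0.0045,0,0.024]]' --delta_rot '[[0,0,0],[0,0,0],[0,0,0],[0,0,0],[0,0,0]]' --hand '[0.2,0.2,0.2,0.2,0.2]'

```text
time_s: 13.68
tool_pos: [0.5984, 0.0188, 0.3681]
ee_rot: [-1.846, -2.542, -0.0]
wrist_force: [-1.8, 0.5, 18.9]
finger_gap: 0.0257
gripper_force: 40.0
```

Call:
apply_moves --slide '[[0,0,0],[0,0,0]]' --delta_rot '[[0,0,0],[0,0,0]]' --hand '[0.2,0.2]'

```text
time_s: 13.85
tool_pos: [0.5984, 0.0188, 0.3684]
ee_rot: [-1.846, -2.542, -0.001]
wrist_force: [-1.5, -0.2, 2.7]
finger_gap: 0.0257
gripper_force: 40.0
```

```bash
python3 tip.py t3
```

```text
t 13.85 pos [598.4  18.8 368.4] yaw_y 18.02 z [ 0.  0. -1.] F [-1.5 -0.2  2.7] T [0.01 0.37 0.04] gap 25.7 gf 40.0 q [-0.77  0.38  0.84  1.62 -0.29  1.27  0.44]
rot [ 0.0001 -0.0002  0.0025]
slide [-0.     -0.0032 -0.0365] mm 14.6
tip world [598.4  18.9 109.4] tip px [256.7 199.8] slot px [255.3 201.2]
(80, 105, 3)
```

Call:
apply_moves --slide '[[0,0,0],[0,0,0],[0,0,0],[0,0,0],[0,0,0]]' --delta_rot '[[0,0,-0.05],[0,0,-0.1],[0,0,-0.16],[0,0,-0.22],[0,0,-0.28]]' --hand '[0.2,0.2,0.2,0.2,0.2]'

```text
time_s: 14.32
tool_pos: [0.5983, 0.019, 0.3684]
ee_rot: [-1.24, -2.886, -0.0]
wrist_force: [-3.1, 0.1, 3.8]
finger_gap: 0.0255
gripper_force: 40.0
```

```bash
python3 tip.py t4
```

```text
t 14.32 pos [598.3  19.  368.4] yaw_y 43.5 z [-0.001  0.001 -1.   ] F [-3.1  0.1  3.8] T [ 0.31  0.86 -0.1 ] gap 25.5 gf 40.0 q [-0.71  0.36  0.76  1.62 -0.25  1.27  0.85]
rot [-2.000e-04 -6.000e-04  2.856e-01]
slide [ 0.0007 -0.003  -0.0366] mm 14.7
tip world [598.1  19.2 109.4] tip px [256.1 200.3] slot px [254.8 201.5]
(80, 105, 3)
```

View pics/t4.png

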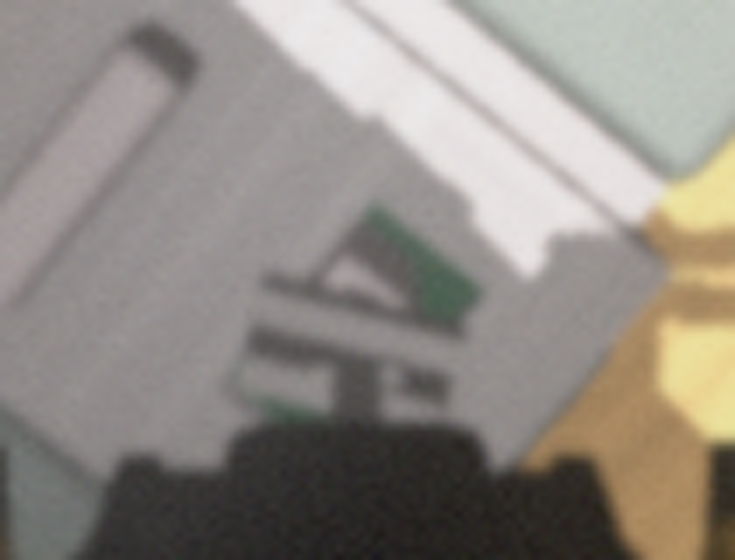

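The head (slot from (255,345) to (448,388) in the crop) follows the blade with about 10° of play. Keep turning.

Call:
apply_moves --slide '[[0,0,0],[0,0,0],[0,0,0],[0,0,0],[0,0,0]]' --delta_rot '[[0,0,-0.06],[0,0,-0.12],[0,0,-0.18],[0,0,-0.25],[0,0,-0.32]]' --hand '[0.2,0.2,0.2,0.2,0.2]'

```text
time_s: 14.78
tool_pos: [0.598, 0.0187, 0.3683]
ee_rot: [-0.486, -3.102, 0.0]
wrist_force: [-4.6, 0.5, 4.3]
finger_gap: 0.0259
gripper_force: 40.0
```

```bash
python3 -c "
from h import *
info()"
```

```text
t 14.78 pos [598.   18.7 368.3] yaw_y 72.18 z [-0.002  0.    -1.   ] F [-4.6  0.5  4.3] T [ 0.03  1.56 -0.02] gap 25.9 gf 40.0 q [-0.64  0.34  0.67  1.62 -0.22  1.27  1.32]
```

Call:
apply_moves --slide '[[0,0,0],[0,0,0],[0,0,0],[0,0,0],[0,0,0]]' --delta_rot '[[0,0,-0.06],[0,0,-0.12],[0,0,-0.18],[0,0,-0.22],[0,0,-0.26]]' --hand '[0.2,0.2,0.2,0.2,0.2]'

```text
time_s: 15.2
tool_pos: [0.5979, 0.0183, 0.3683]
ee_rot: [0.149, -3.136, -0.0]
wrist_force: [-5.3, -0.6, 5.3]
finger_gap: 0.0261
gripper_force: 40.0
```

```bash
python3 -c "
from h import *
info()"
```

```text
t 15.2 pos [597.9  18.3 368.3] yaw_y 95.44 z [-0.002 -0.    -1.   ] F [-5.3 -0.6  5.3] T [-0.21  1.85 -0.08] gap 26.1 gf 40.0 q [-0.59  0.33  0.6   1.61 -0.19  1.26  1.71]
```

Call:
apply_moves --slide '[[0,0,0],[0,0,0],[0,0,0],[0,0,0]]' --delta_rot '[[0,0,-0.03],[0,0,-0.06],[0,0,-0.09],[0,0,-0.11]]' --hand '[0.2,0.2,0.2,0.2]'

```text
time_s: 15.53
tool_pos: [0.5979, 0.0182, 0.3683]
ee_rot: [0.418, -3.111, 0.0]
wrist_force: [-6.4, -1.4, 6.3]
finger_gap: 0.0256
gripper_force: 40.0
```

```bash
python3 tip.py t5
```

```text
t 15.53 pos [597.9  18.2 368.3] yaw_y 105.29 z [-0.002 -0.    -1.   ] F [-6.4 -1.4  6.3] T [-0.34  1.8  -0.04] gap 25.6 gf 40.0 q [-0.57  0.32  0.57  1.61 -0.18  1.26  1.87]
rot [-0.001  -0.0013  0.9721]
slide [ 0.0016  0.001  -0.0367] mm 14.7
tip world [597.3  18.1 109.3] tip px [254.5 199.9] slot px [254.8 201.2]
(80, 105, 3)
```

View pics/t5.png

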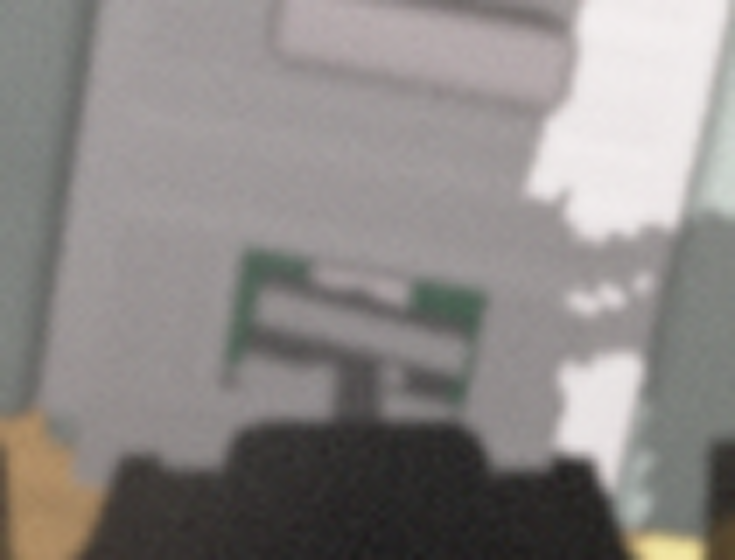

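Picture: the bar lies within the green opening, nearly parallel to it (about 2° short). A bit more, until the stop is felt.

Call:
apply_moves --slide '[[0,0,0],[0,0,0],[0,0,0],[0,0,0]]' --delta_rot '[[0,0,-0.02],[0,0,-0.04],[0,0,-0.06],[0,0,-0.06]]' --hand '[0.2,0.2,0.2,0.2]'

```text
time_s: 15.92
tool_pos: [0.5979, 0.018, 0.3683]
ee_rot: [0.563, -3.088, 0.0]
wrist_force: [-5.0, -0.6, 5.7]
finger_gap: 0.0256
gripper_force: 40.0
```

```bash
cat > hd.py <<'E'
from h import *
s,R=info();d=get_image("wrist");im=cv2.cvtColor(d["img"][150:230,205:310],cv2.COLOR_RGB2HSV).astype(int)
p=pts(d);z=p[...,2];x,y=p[...,0]*1000,p[...,1]*1000
m=(z>.109)&(z<.118)&(abs(x-597)<20)&(abs(y-18.4)<20)&(d["depth"]>0)
r=cv2.minAreaRect((p[m][:,:2]*1000).astype(np.float32));print("head",m.sum(),r)
q=(p[m][:,:2]-p[m][:,:2].mean(0))*1000;w,v=np.linalg.eigh(q.T@q);print("pca",np.degrees(np.arctan2(v[1,1],v[0,1])),np.sqrt(w/len(q)))
E
python3 hd.py
```

```text
t 15.92 pos [597.9  18.  368.3] yaw_y 110.65 z [-0.002 -0.    -1.   ] F [-5.  -0.6  5.7] T [-0.4   1.83 -0.08] gap 25.6 gf 40.0 q [-0.56  0.32  0.56  1.61 -0.18  1.26  1.96]
head 378 ((597.2110595703125, 18.51504898071289), (14.143769264221191, 27.979732513427734), 4.992055892944336)
pca 100.79159375637309 [4.2984693  8.49398979]
```

The head now measures 95° against the module's 4.2°, so it's at its stop. Relaxing and withdrawing straight up.

Call:
apply_moves --slide '[[0,0,0],[0,0,0],[0,0,0],[0,0,-0.04],[0,0,-0.1]]' --delta_rot '[[0,0,0.04],[0,0,0.08],[0,0,0.1],[0,0,0.1],[0,0,0.1]]' --hand '[0.2,0.2,0.2,0.2,0.2]'

```text
time_s: 16.38
tool_pos: [0.5978, 0.0189, 0.4063]
ee_rot: [0.316, -3.121, 0.001]
wrist_force: [1.2, 0.8, -1.5]
finger_gap: 0.0258
gripper_force: 40.0
```

Call:
apply_moves --slide '[[0,0,-0.03],[0,0,-0.03],[0,0,-0.03]]' --delta_rot '[[0,0,0],[0,0,0],[0,0,0]]' --hand '[0.2,0.2,0.2]'

```text
time_s: 16.63
tool_pos: [0.5985, 0.0187, 0.4201]
ee_rot: [-0.319, 3.125, 0.0]
wrist_force: [0.7, -0.5, -1.7]
finger_gap: 0.026
gripper_force: 40.0
```

```bash
python3 hd.py; python3 - <<'E'
from h import *
plan([553.7,357.8,425],32.16)
d=get_image("wrist");z=pts(d)[...,2]
s=state();R=Ro.from_rotvec(s["ee_rot"]).as_matrix()
P=(pts(d)-s["tool_pos"])@R*1000
m=(abs(P[...,1])<9)&(abs(P[...,0])<12)&(P[...,2]>225)&(P[...,2]<275)&(d["depth"]>0)
q=P[m];q=q[q[:,2]>250];print(len(q),q.min(0) if len(q) else 0,q.max(0) if len(q) else 0)
if len(q)>4:
    r=cv2.minAreaRect(q[:,:2].astype(np.float32));print(r)
E
```

```text
t 16.63 pos [598.5  18.7 420.1] yaw_y 101.67 z [ 0.001  0.    -1.   ] F [ 0.7 -0.5 -1.7] T [ 0.05 -0.01 -0.01] gap 26.0 gf 40.0 q [-0.59  0.29  0.59  1.54 -0.16  1.36  1.8 ]
head 327 ((597.3368530273438, 18.49617576599121), (14.396148681640625, 27.94415855407715), 3.942061185836792)
pca 94.31425121601816 [4.47104028 8.03868251]
t 16.68 pos [598.3  18.8 419.3] yaw_y 101.69 z [-0.001  0.    -1.   ] F [ 0.3 -0.7 -2.5] T [ 0.08  0.02 -0.03] gap 25.6 gf 40.0 q [-0.59  0.29  0.59  1.54 -0.16  1.36  1.8 ]
rot [-2.000e-04 -5.000e-04  7.725e-01]
slide [-0.0625  0.8524 -0.0142] mm 341.9
27 [ -1.81656608  -5.12201141 250.04675625] [  0.54286887   6.74471021 257.35416039]
((-0.5921106338500977, 0.8231067657470703), (11.869145393371582, 2.326390266418457), 89.29718017578125)
```

Call:
apply_moves --slide '[[-0.006,0.07,-0.01],[-0.012,0.16,-0.014],[-0.018,0.25,-0.014],[-0.024,0.34,-0.014],[-0.031,0.426,-0.014]]' --delta_rot '[[0,0,0.07],[0,0,0.14],[0,0,0.22],[0,0,0.3],[0,0,0.375]]' --hand '[0.2,0.2,0.2,0.2,0.2]'

```text
time_s: 17.15
tool_pos: [0.5751, 0.1901, 0.4246]
ee_rot: [-0.61, -3.08, 0.001]
wrist_force: [0.6, -0.1, -1.7]
finger_gap: 0.0259
gripper_force: 40.0
```

```bash
python3 -c "
from h import *
plan([553.7,357.8,423],32.16)"
```

```text
t 17.15 pos [575.1 190.1 424.6] yaw_y 67.61 z [-0.002 -0.    -1.   ] F [ 0.6 -0.1 -1.7] T [ 0.03 -0.09 -0.04] gap 25.9 gf 40.0 q [-0.87  0.31  0.59  1.51 -0.17  1.38  0.92]
rot [-0.0008 -0.0007  0.3939]
slide [0.2093 0.3673 0.004 ] mm 169.1
```

Call:
apply_moves --slide '[[0.04,0.07,0],[0.09,0.16,0],[0.14,0.25,0],[0.185,0.325,0],[0.209,0.367,0]]' --delta_rot '[[0,0,0.07],[0,0,0.15],[0,0,0.23],[0,0,0.31],[0,0,0.385]]' --hand '[0.2,0.2,0.2,0.2,0.2]'

```text
time_s: 17.57
tool_pos: [0.5513, 0.361, 0.4237]
ee_rot: [-1.492, -2.762, 0.002]
wrist_force: [-0.8, 0.5, -1.4]
finger_gap: 0.026
gripper_force: 40.0
```

Call:
apply_moves --slide '[[0,0,0],[0,0,0],[0,0,0]]' --delta_rot '[[0,0,0],[0,0,0],[0,0,0]]' --hand '[0.2,0.2,0.2]'

```text
time_s: 17.82
tool_pos: [0.5538, 0.3546, 0.4249]
ee_rot: [1.491, 2.765, -0.003]
wrist_force: [0.5, 0.3, -0.7]
finger_gap: 0.0259
gripper_force: 40.0
```

```bash
python3 -c "
from h import *
plan([553.7,357.8,270],32.16)"
```

```text
t 17.82 pos [553.8 354.6 424.9] yaw_y 33.35 z [-0.001 -0.002 -1.   ] F [ 0.5  0.3 -0.7] T [-0.1   0.    0.03] gap 25.9 gf 40.0 q [-1.08  0.44  0.62  1.36 -0.25  1.42  0.12]
rot [-0.0009  0.0006  0.0132]
slide [0.0071 0.0048 0.3873] mm 155.0
```

Call:
apply_moves --slide '[[0.007,0.005,0.02],[0.007,0.005,0.06],[0.007,0.005,0.11],[0.007,0.005,0.16],[0.007,0.005,0.2]]' --delta_rot '[[0,0,0.01],[0,0,0.01],[0,0,0.01],[0,0,0.01],[0,0,0.01]]' --hand '[0.2,0.2,0.2,0.2,0.2]'

```text
time_s: 18.23
tool_pos: [0.5537, 0.3577, 0.3439]
ee_rot: [-1.515, -2.751, 0.001]
wrist_force: [-0.3, -0.2, -0.9]
finger_gap: 0.0256
gripper_force: 40.0
```

```bash
python3 -c "
from h import *
plan([553.7,357.8,270],32.16)"
```

```text
t 18.23 pos [553.7 357.7 343.9] yaw_y 32.32 z [-0.001 -0.001 -1.   ] F [-0.3 -0.2 -0.9] T [-0.04  0.07  0.03] gap 25.6 gf 40.0 q [-1.08  0.49  0.6   1.47 -0.28  1.27  0.12]
rot [-0.0007 -0.0001  0.0018]
slide [0.0003 0.0003 0.1847] mm 73.9
```

Call:
apply_moves --slide '[[0,0,0.05],[0,0,0.1],[0,0,0.14],[0,0,0.17],[0,0,0.18]]' --delta_rot '[[0,0,0],[0,0,0],[0,0,0],[0,0,0],[0,0,0]]' --hand '[0.2,0.2,0.2,0.2,0.2]'

```text
time_s: 18.65
tool_pos: [0.5534, 0.3579, 0.2716]
ee_rot: [-1.514, -2.751, 0.004]
wrist_force: [-0.2, -0.8, -1.0]
finger_gap: 0.0258
gripper_force: 40.0
```

```bash
python3 -c "
from h import *
plan([553.7,357.8,270],32.16)"
```

```text
t 18.65 pos [553.4 357.9 271.6] yaw_y 32.35 z [-0.002 -0.002 -1.   ] F [-0.2 -0.8 -1. ] T [0.   0.01 0.03] gap 25.8 gf 40.0 q [-1.06  0.56  0.58  1.54 -0.32  1.14  0.15]
rot [-0.0018  0.0002  0.0021]
slide [-0.0007  0.0006  0.0039] mm 1.6
```

Call:
apply_moves --slide '[[0,0,0.003],[0,0,0.006],[0,0,0.006]]' --delta_rot '[[0,0,0],[0,0,0],[0,0,0]]' --hand '[0.2,0.2,0.2]'

```text
time_s: 18.9
tool_pos: [0.554, 0.359, 0.2724]
ee_rot: [1.513, 2.753, 0.002]
wrist_force: [0.3, 0.7, -0.3]
finger_gap: 0.0258
gripper_force: 40.0
```

Call:
apply_moves --slide '[[0,0,0],[0,0,0],[0,0,0],[0,0,0],[0,0,0]]' --delta_rot '[[0,0,0],[0,0,0],[0,0,0],[0,0,0],[0,0,0]]' --hand '[0.7,0.7,0.7,0.7,0.7]'

```text
time_s: 19.32
tool_pos: [0.5536, 0.3591, 0.2718]
ee_rot: [1.513, 2.753, 0.001]
wrist_force: [0.1, -0.4, 0.1]
finger_gap: 0.051
gripper_force: 0.0
```

Call:
apply_moves --slide '[[0,0,0],[0,0,-0.08],[0,0,-0.17],[0,0,-0.27],[0,0,-0.36]]' --delta_rot '[[0,0,0],[0,0,0],[0,0,0],[0,0,0],[0,0,0]]' --hand '[0.7,0.7,0.7,0.7,0.7]'

```text
time_s: 19.73
tool_pos: [0.5535, 0.3588, 0.4178]
ee_rot: [1.513, 2.753, 0.001]
wrist_force: [0.9, 1.1, 0.5]
finger_gap: 0.0605
gripper_force: 0.0
```

Call:
apply_moves --slide '[[0,0,0],[0,0,0]]' --delta_rot '[[0,0,0],[0,0,0]]' --hand '[0.5,0.4]'

```text
time_s: 19.9
tool_pos: [0.554, 0.3589, 0.418]
ee_rot: [1.512, 2.752, 0.007]
wrist_force: [-0.1, 0.2, -0.2]
finger_gap: 0.0537
gripper_force: 0.0
```

```bash
python3 w4.py w6; python3 -c "
from h import *
plan([553.1,15.2,400],4.2)"
```

```text
driver top 620 c [553.7 358.3] wh [25.8 25.7] ang 32.5 z [0.1352 0.1388 0.1434] med [552.8 359.7]
stand 3436 c [509.2 352.3] wh [150.3  50.8] ang 5.9 z [0.0735 0.0746 0.0758] med [507.1 358.3]
nut 544 c [465.4 348.3] wh [26.2 27.3] ang 46.3 z [0.1192 0.1245 0.1264] med [466.  349.4]
driver all 803 c [553.6 358.4] wh [25.8 26. ] ang 32.7 z [0.0984 0.138  0.1433] med [551.4 362.5]
t 19.95 pos [553.6 359.  415.8] yaw_y 32.43 z [ 0.001  0.001 -1.   ] F [-0.8 -0.2 -0.8] T [-0.02  0.11 -0.02] gap 50.7 gf 0.0 q [-1.08  0.45  0.62  1.37 -0.26  1.4   0.1 ]
rot [ 0.0006 -0.0003  0.0381]
slide [-0.0088  0.0044  0.0896] mm 36.1
t 19.95 pos [553.6 359.  415.8] yaw_y 32.43 z [ 0.001  0.001 -1.   ] F [-0.8 -0.2 -0.8] T [-0.02  0.11 -0.02] gap 50.7 gf 0.0 q [-1.08  0.45  0.62  1.37 -0.26  1.4   0.1 ]
rot [ 0.0006 -0.0004  0.3137]
slide [-0.7248 -0.462   0.0388] mm 344.2
```

The driver is seated back in its hole (top 138.8 mm, as before). Now to the cover pull.

Call:
apply_moves --slide '[[-0.07,-0.045,0],[-0.155,-0.1,0],[-0.24,-0.155,0],[-0.32,-0.205,0.01],[-0.363,-0.231,0.02]]' --delta_rot '[[0,0,0],[0,0,0],[0,0,0],[0,0,0],[0,0,0]]' --hand '[0.35,0.35,0.35,0.35,0.35]'

```text
time_s: 20.37
tool_pos: [0.5533, 0.1817, 0.4063]
ee_rot: [-1.519, -2.749, 0.004]
wrist_force: [-0.9, -0.3, 0.3]
finger_gap: 0.0308
gripper_force: 0.0
```

Call:
apply_moves --slide '[[-0.07,-0.045,0],[-0.155,-0.1,0],[-0.24,-0.155,0],[-0.32,-0.205,0.01],[-0.363,-0.231,0.02]]' --delta_rot '[[0,0,0.06],[0,0,0.12],[0,0,0.18],[0,0,0.25],[0,0,0.31]]' --hand '[0.35,0.35,0.35,0.35,0.35]'

```text
time_s: 20.78
tool_pos: [0.5524, 0.0098, 0.3984]
ee_rot: [-2.144, -2.296, 0.003]
wrist_force: [0.1, -0.3, 0.2]
finger_gap: 0.0305
gripper_force: 0.0
```

Call:
apply_moves --slide '[[0,0,0],[0,0,0],[0,0,0]]' --delta_rot '[[0,0,0],[0,0,0],[0,0,0]]' --hand '[0.35,0.35,0.35]'

```text
time_s: 21.03
tool_pos: [0.5532, 0.0161, 0.3985]
ee_rot: [-2.128, -2.309, 0.002]
wrist_force: [0.6, 1.7, -1.2]
finger_gap: 0.0306
gripper_force: 0.0
```

```bash
python3 -c "
from h import *
d=get_image('wrist');p=pts(d)*1000
for nm,z0,z1 in(('pull',127,140),('cover',99,107)):
    m=(p[...,2]>z0)&(p[...,2]<z1)&(abs(p[...,0]-575)<60)&(abs(p[...,1]-17)<50)&(d['depth']>0)
    print(nm,m.sum(),cv2.minAreaRect(p[m][:,:2].astype(np.float32)))
plan([553.1,15.2,288],4.2)"
```

```text
pull 358 ((553.4168090820312, 15.576885223388672), (8.824371337890625, 34.8232536315918), 4.581873416900635)
cover 4799 ((575.3369140625, 16.280344009399414), (100.5216293334961, 70.7359619140625), 4.317184925079346)
t 21.08 pos [553.3  16.5 398.8] yaw_y 4.72 z [-0.001 -0.    -1.   ] F [ 0.2  0.3 -0.2] T [-0.05  0.12  0.01] gap 30.2 gf 0.0 q [-0.85  0.22  0.85  1.7  -0.17  1.3   0.12]
rot [-0.0008 -0.0001  0.0058]
slide [-0.0033 -0.0003  0.2769] mm 110.8
```

Call:
apply_moves --slide '[[-0.003,0,0.06],[-0.003,0,0.13],[-0.003,0,0.2],[-0.003,0,0.25],[-0.003,0,0.276]]' --delta_rot '[[0,0,0.004],[0,0,0.004],[0,0,0.004],[0,0,0.004],[0,0,0.004]]' --hand '[0.35,0.35,0.35,0.35,0.35]' --grip_force 35

```text
time_s: 21.5
tool_pos: [0.5526, 0.0153, 0.2862]
ee_rot: [-2.134, -2.303, 0.005]
wrist_force: [-0.5, 0.2, -0.5]
finger_gap: 0.0304
gripper_force: 0.0
```

```bash
python3 -c "
from h import *
plan([553.3,15.4,288],4.3)"
```

```text
t 21.5 pos [552.6  15.3 286.2] yaw_y 4.36 z [-0.004 -0.001 -1.   ] F [-0.5  0.2 -0.5] T [-0.06  0.02 -0.01] gap 30.4 gf 0.0 q [-0.79  0.35  0.81  1.83 -0.28  1.09  0.2 ]
rot [-0.0024  0.0002  0.0006]
slide [ 0.      0.0017 -0.0044] mm 1.9
```

Call:
apply_moves --slide '[[0,0,0],[0,0,0],[0,0,0],[0,0,0],[0,0,0]]' --delta_rot '[[0,0,0],[0,0,0],[0,0,0],[0,0,0],[0,0,0]]' --hand '[0.04,0.04,0.04,0.04,0.04]'

```text
time_s: 21.92
tool_pos: [0.5538, 0.0139, 0.29]
ee_rot: [2.138, 2.301, 0.002]
wrist_force: [0.8, 0.3, 2.9]
finger_gap: 0.0097
gripper_force: 35.0
```

```bash
python3 -c "
from h import *
plan([553.3,15.4,288],4.3)"
```

```text
t 21.92 pos [553.8  13.9 290. ] yaw_y 4.19 z [ 0.001  0.001 -1.   ] F [0.8 0.3 2.9] T [0.06 0.07 0.1 ] gap 9.7 gf 35.0 q [-0.79  0.34  0.81  1.83 -0.28  1.09  0.2 ]
rot [ 0.0009 -0.0004 -0.0012]
slide [ 0.0039 -0.0009  0.005 ] mm 2.5
```

Call:
apply_moves --slide '[[0,0,-0.01],[0,0,-0.03],[0,0,-0.07],[0,0,-0.13],[0,0,-0.2]]' --delta_rot '[[0,0,0],[0,0,0],[0,0,0],[0,0,0],[0,0,0]]' --hand '[0.04,0.04,0.04,0.04,0.04]'

```text
time_s: 22.33
tool_pos: [0.5529, 0.0134, 0.3698]
ee_rot: [-2.139, -2.299, 0.003]
wrist_force: [0.9, 0.4, -1.7]
finger_gap: 0.0098
gripper_force: 35.0
```

```bash
python3 - <<'E'
from h import *
s,R=info();d=get_image("wrist");p=pts(d)*1000;q=(p/1000-s["tool_pos"])@R*1000
m=(q[...,2]>184)&(q[...,2]<192)&(abs(q[...,0])<70)&(d["depth"]>0)
print("cover in tool frame",m.sum(),cv2.minAreaRect(q[m][:,:2].astype(np.float32)),np.median(q[m][:,2]) if m.any() else 0)
m=(abs(p[...,2]-100)<8)&(abs(p[...,0]-575)<60)&(abs(p[...,1]-17)<50)&(d["depth"]>0);print("module-level",m.sum())
m=(p[...,2]>84)&(p[...,2]<95)&(abs(p[...,0]-570)<60)&(abs(p[...,1]-10)<110)&(d["depth"]>0)
print("jaws",m.sum())
# mat from scene
d=get_image("scene");P=pts(d)*1000;h=cv2.cvtColor(d["img"],cv2.COLOR_RGB2HSV)
m=(abs(P[...,2])<10)&(P[...,0]>350)&(P[...,0]<640)&(P[...,1]>-500)&(P[...,1]<-230)&(h[...,2]<55);m=cv2.morphologyEx(m.astype(np.uint8),2,np.ones((3,3)))>0
print("mat",cv2.minAreaRect(P[m][:,:2].astype(np.float32)))
# pull should sit at mat centre -22mm along cover x
plan([511-22,-358.8,370],4.2)
E
```

```text
t 22.33 pos [552.9  13.4 369.8] yaw_y 4.13 z [-0.002 -0.001 -1.   ] F [ 0.9  0.4 -1.7] T [-0.06  0.02 -0.04] gap 9.8 gf 35.0 q [-0.84  0.25  0.85  1.74 -0.2   1.24  0.14]
cover in tool frame 5452 ((1.5239601135253906, 20.7280216217041), (100.47332763671875, 69.61131286621094), 89.99842834472656) 187.4554436498414
module-level 668
jaws 5105
mat ((511.12420654296875, -359.278076171875), (201.87615966796875, 179.94747924804688), 14.559744834899902)
t 22.43 pos [554.5  12.9 373.8] yaw_y 4.13 z [ 0.006  0.002 -1.   ] F [ 0.6  0.2 -1. ] T [-0.13  0.03 -0.02] gap 9.5 gf 35.0 q [-0.84  0.25  0.85  1.73 -0.2   1.24  0.14]
rot [ 0.004  -0.0008 -0.0008]
slide [-0.9151 -0.2301  0.0068] mm 377.5
```

Call:
apply_moves --slide '[[-0.08,-0.02,0],[-0.18,-0.045,0],[-0.28,-0.07,0],[-0.38,-0.095,0],[-0.458,-0.115,0]]' --delta_rot '[[0,0,0],[0,0,0],[0,0,0],[0,0,0],[0,0,0]]' --hand '[0.04,0.04,0.04,0.04,0.04]'

```text
time_s: 22.85
tool_pos: [0.5194, -0.1757, 0.3695]
ee_rot: [2.141, 2.298, 0.0]
wrist_force: [1.1, -0.4, -2.0]
finger_gap: 0.0099
gripper_force: 35.0
```

Call:
apply_moves --slide '[[-0.1,-0.025,0],[-0.2,-0.05,0],[-0.3,-0.075,0],[-0.4,-0.1,0],[-0.458,-0.115,0]]' --delta_rot '[[0,0,0],[0,0,0],[0,0,0],[0,0,0],[0,0,0]]' --hand '[0.04,0.04,0.04,0.04,0.04]'

```text
time_s: 23.27
tool_pos: [0.486, -0.3627, 0.3693]
ee_rot: [2.143, 2.296, -0.002]
wrist_force: [-0.4, -0.1, -1.1]
finger_gap: 0.01
gripper_force: 35.0
```

Call:
apply_moves --slide '[[0,0,0],[0,0,0],[0,0,0]]' --delta_rot '[[0,0,0],[0,0,0],[0,0,0]]' --hand '[0.04,0.04,0.04]'

```text
time_s: 23.52
tool_pos: [0.4885, -0.3579, 0.3689]
ee_rot: [-2.138, -2.301, -0.001]
wrist_force: [-0.0, 0.8, -1.7]
finger_gap: 0.01
gripper_force: 35.0
```

```bash
python3 -c "
from h import *
plan([489,-359,197],4.2)"
```

```text
t 23.52 pos [ 488.5 -357.9  368.9] yaw_y 4.19 z [-0.     0.001 -1.   ] F [-0.   0.8 -1.7] T [-0.03  0.03 -0.  ] gap 10.0 gf 35.0 q [-0.16  0.43  0.95  1.6  -0.36  1.29  0.91]
rot [-0.0001 -0.0006 -0.0001]
slide [-0.0032  0.0011  0.4297] mm 171.9
```

Call:
apply_moves --slide '[[0,0,0.08],[0,0,0.17],[0,0,0.26],[0,0,0.34],[0,0,0.39]]' --delta_rot '[[0,0,0],[0,0,0],[0,0,0],[0,0,0],[0,0,0]]' --hand '[0.04,0.04,0.04,0.04,0.04]'

```text
time_s: 23.93
tool_pos: [0.4886, -0.3557, 0.2097]
ee_rot: [-2.133, -2.301, -0.0]
wrist_force: [0.2, 0.4, -0.5]
finger_gap: 0.0095
gripper_force: 35.0
```

Call:
apply_moves --slide '[[0,0,0.01],[0,0,0.02],[0,0,0.03],[0,0,0.034],[0,0,0.034]]' --delta_rot '[[0,0,0],[0,0,0],[0,0,0],[0,0,0],[0,0,0]]' --hand '[0.04,0.04,0.04,0.04,0.04]'

```text
time_s: 24.35
tool_pos: [0.4887, -0.3585, 0.2004]
ee_rot: [2.138, 2.3, 0.001]
wrist_force: [-0.4, 0.3, -0.9]
finger_gap: 0.0094
gripper_force: 35.0
```

```bash
python3 -c "
from h import *
plan([489,-359,197],4.2)"
```

```text
t 24.35 pos [ 488.7 -358.5  200.4] yaw_y 4.19 z [ 0.001 -0.    -1.   ] F [-0.4  0.3 -0.9] T [-0.08  0.11  0.06] gap 9.4 gf 35.0 q [-0.06  0.62  0.81  1.75 -0.52  1.    1.02]
rot [ 0.0009  0.0003 -0.0001]
slide [-0.0014  0.0005  0.0086] mm 3.5
```

Call:
apply_moves --slide '[[0,0,0.003],[0,0,0.006],[0,0,0.009],[0,0,0.009]]' --delta_rot '[[0,0,0],[0,0,0],[0,0,0],[0,0,0]]' --hand '[0.04,0.04,0.04,0.04]'

```text
time_s: 24.68
tool_pos: [0.4885, -0.3587, 0.197]
ee_rot: [2.139, 2.3, 0.002]
wrist_force: [-2.5, 2.9, 9.5]
finger_gap: 0.01
gripper_force: 35.0
```

```bash
python3 -c "
from h import *
info()"
```

```text
t 24.68 pos [ 488.5 -358.7  197. ] yaw_y 4.16 z [ 0.001  0.    -1.   ] F [-2.5  2.9  9.5] T [0.65 0.6  0.05] gap 10.0 gf 35.0 q [-0.06  0.62  0.81  1.75 -0.53  1.    1.03]
```

On the mat (9.5 N of contact). Ease off, release, rise.

Call:
apply_moves --slide '[[0,0,-0.001],[0,0,-0.001],[0,0,-0.001],[0,0,-0.001],[0,0,-0.001]]' --delta_rot '[[0,0,0],[0,0,0],[0,0,0],[0,0,0],[0,0,0]]' --hand '[0.4,0.4,0.4,0.4,0.4]'

```text
time_s: 25.1
tool_pos: [0.4883, -0.3585, 0.1963]
ee_rot: [-2.139, -2.301, 0.0]
wrist_force: [-0.3, -0.1, -0.1]
finger_gap: 0.0319
gripper_force: 0.0
```

Call:
apply_moves --slide '[[0,0,0],[0,0,-0.05],[0,0,-0.13],[0,0,-0.23],[0,0,-0.33]]' --delta_rot '[[0,0,0],[0,0,0],[0,0,0],[0,0,0],[0,0,0]]' --hand '[0.4,0.4,0.4,0.4,0.4]'

```text
time_s: 25.52
tool_pos: [0.4878, -0.3584, 0.3293]
ee_rot: [-2.139, -2.299, 0.001]
wrist_force: [1.2, 0.1, 0.2]
finger_gap: 0.0348
gripper_force: 0.0
```

Call:
apply_moves --slide '[[-0.05,0,-0.1],[-0.1,0,-0.15],[-0.15,0,-0.15],[-0.15,0,-0.15],[-0.15,0,-0.15]]' --delta_rot '[[0,0,0],[0,0,0],[0,0,0],[0,0,0],[0,0,0]]' --hand '[0.4,0.4,0.4,0.4,0.4]'

```text
time_s: 25.93
tool_pos: [0.4921, -0.4192, 0.3882]
ee_rot: [-2.141, -2.299, 0.001]
wrist_force: [-0.2, 0.2, 0.5]
finger_gap: 0.0347
gripper_force: 0.0
```

```bash
python3 - <<'E'
from h import *
info()
for n in("wrist","side","scene"):
    d=get_image(n);p=pts(d)*1000;ok=d["depth"]>0
    def g(nm,x0,x1,y0,y1,z0,z1):
        m=ok&(p[...,0]>x0)&(p[...,0]<x1)&(p[...,1]>y0)&(p[...,1]<y1)&(p[...,2]>z0)&(p[...,2]<z1)
        if m.sum()>8:
            r=cv2.minAreaRect(p[m][:,:2].astype(np.float32));print(n,nm,m.sum(),np.round(r[0],1),np.round(r[1],1),round(r[2],1),"z",np.round(np.median(p[m][:,2]),1))
    g("cover",440,580,-420,-300,8,14);g("pull",470,510,-400,-320,30,50)
    g("driver top",530,590,325,390,133,145);g("module rim",510,640,-18,52,96,106);g("head",575,620,-5,42,109,118)
    g("nut",440,500,315,385,118,135);g("jar",740,800,10,75,60,80);g("phone",640,790,-320,-170,7,14)
E
```

```text
t 25.93 pos [ 492.1 -419.2  388.2] yaw_y 4.06 z [-0. -0. -1.] F [-0.2  0.2  0.5] T [-0.04  0.05 -0.06] gap 34.7 gf 0.0 q [-0.01  0.52  0.93  1.46 -0.42  1.37  1.  ]
wrist cover 3441 [ 509.2 -356.3] [100.6  70. ] 4.1 z 9.5
wrist pull 236 [ 487.4 -357.5] [ 8.6 34.5] 4.0 z 39.3
wrist phone 6436 [ 711.6 -246. ] [ 74.5 149.6] 40.8 z 9.7
side cover 610 [ 509.8 -356.1] [101.1  72.2] 5.6 z 10.2
side pull 54 [ 487.6 -358.9] [ 9.8 37.8] 3.6 z 38.3
side nut 29 [463.3 341.5] [21.8 23.1] 50.1 z 124.1
side jar 117 [767.4  37.9] [49.8 44.4] 83.5 z 68.7
side phone 939 [ 713.8 -247.3] [ 77.4 150.9] 40.9 z 10.4
scene cover 157 [ 513.1 -356.1] [97.4 82.6] 5.3 z 9.5
scene pull 31 [ 489.9 -353.8] [37.3 10.6] 86.4 z 36.3
scene driver top 98 [556.2 360.8] [26.7 26.3] 28.3 z 139.0
scene module rim 151 [578.2  16.8] [106.7  69.7] 0.8 z 98.6
scene head 53 [598.9  19.1] [18.3 32.8] 6.9 z 113.0
scene nut 79 [467.7 349.9] [27.2 22.5] 53.4 z 123.4
scene jar 238 [769.7  42.3] [46.5 45.3] 14.6 z 68.8
scene phone 527 [ 716.8 -239.7] [ 76.5 146.4] 40.1 z 8.8
```

The cover lies flat at the mat's centre with its pull up. The driver is seated, the module is clamped with the head at its stop, and the other items haven't moved.

```bash
python3 -c "
from cell import finish_job
print(finish_job())"
```

```text
the job is handed in; nothing more can be done
None
```

The job is handed in at about 26 s of the 72 s allowed: the vise is tight on the module, the fastener is at its stop, the screwdriver is back in its hole, and the cover lies pull-up on the mat.

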